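# Weigh the mortar bars and case them

### The arm

A 6-joint arm with a two-finger parallel gripper is mounted at the origin on the work surface. World frame = base frame: x ahead of the robot, y to its left, z up, the work surface at z = 0. Lengths are in m, angles in rad, forces in N, time in s.
With the tool pointing down it reaches from about 0.35 to 0.925 m from the base axis. Payload 6.4 kg.
Tool frame: the origin (TCP) lies at the very end of the fingers, on their centre line; the grasp point (between the pads) lies 19 mm behind it; z points along the fingers, y is the line along which they close (so a half turn about z gives the same grasp; the last joint's range is limited). The gripper opens to 94 mm and grips with 3 to 60 N. Pads are 16 mm wide; open, the fingers measure 119 mm over their backs; the gripper's body (75 mm by 177 mm) begins 78 mm behind the grasp point.
Start: joints at [-1.369, 0.245, 1.558, -0, 1.339, -0.174], TCP at [0.239, -0.605, 0.205] pointing down, gripper open.
Joint ranges: [-3.13, 3.13], [-1.02, 2.26], [0.13, 2.54], [-0.95, 4.09], [0.21, 2.88], [-2.74, 2.74]. Speed limits (rad/s): [2.57, 2.57, 3.14, 3.14, 3.14, 3.14].

### API

Orientations are given as a rotation vector (axis times angle).
In Python, from station import state, viewer, order gives the robot as it stands.
- The arm moves only by the tool play_rows, never from a script. Its argument "series" is a list of rows, each a list of 7 numbers: the closure, from 0 (fully open) to 1 (shut), then the shift along the tool's x, y, z in units of 30 mm (1.0 is 30 mm), then the turn, a rotation vector about the tool's x, y, z in units of 8 degrees (1.0 is 8 degrees). A call has 1 to 10 rows; each row is the pose to reach, as a shift and turn from the pose commanded when the call began, along the tool's axes at that moment; what a row does not reach only later rows make up. A row lasts 1/10 s, in which the tool goes at most 50 mm and 8.59 degrees, less where a joint would pass 70% of its speed; a pose out of reach is approached as far as the arm can. A call with a gripper value outside its range is refused whole. The fingers move at their own pace and stop on an object; the grip force is fixed at half the most. Time passes only in rows, so rows that repeat a pose let the fingers close. It gives the time, the measured TCP pose, the force, the opening and the grip force at its end, in the units of the state.
- state(): the state, without advancing time (a new reading comes with each control period).
- viewer.grab_frame(name): name is "scene" or "top"; returns a dict with "color" (384x512x3 uint8, red, green, blue), "K" (3x3 intrinsics, pixels), "R" (3x3) and "t" (3): a world point X has camera coordinates R X + t. Camera axes: x right, y down, z forward; pixel columns grow to the right and rows downward; lengths in m; the calibration is good to about 2 mm. A picture is of the moment at which its call begins. There is no depth.
- order.job_done(): hands the job in; it is judged then, once.
The state is a dict: "time": time; "joints": joint angles; "qvel": joint speeds; "tau": joint torques, N m; "tcp_pos": TCP position; "orientation": TCP orientation; "contact_force": force on the tool from outside, world axes, zero at the start; "ft_torque": the same for the moment, N m; "finger_gap": finger opening in m; "finger_force": force on a finger pad.
Only numpy, scipy, OpenCV 4.12 (cv2) and the standard library are available. Lean on these libraries where they do the work, as an engineer would, in place of code of your own. Each camera call takes 0.05 s, during which the arm holds its last target. There are 200 camera calls.

### The job

Lay all the mortar bars on the pan of the beam balance together, slide the poise along the beam until the pointer stands centred on the index line, and let go so that it is seen to rest there for a moment. Then slide each bar fully home in a lane of its own in the specimen case and run the poise back to its zero stop. Leave the other things on the bench where they are.

Things in the scene. Friction and masses are not known exactly. Their poses are not given: they have to be found in the camera images.
- bar0: a tan mortar test bar, plain square-section prism 100 x 25 x 25 mm (its x axis is its length), origin at its centre; 0.10 to 0.17 kg (nominal 0.135), weights differ; starts lying on the table. Two or three of the four are present. It may be laid on any of its four long sides.
- bar1: a tan mortar test bar, plain square-section prism 100 x 25 x 25 mm (its x axis is its length), origin at its centre; 0.10 to 0.17 kg (nominal 0.135), weights differ; starts lying on the table. Two or three of the four are present. It may be laid on any of its four long sides.
- bar2: a tan mortar test bar, plain square-section prism 100 x 25 x 25 mm (its x axis is its length), origin at its centre; 0.10 to 0.17 kg (nominal 0.135), weights differ; starts lying on the table. Two or three of the four are present. It may be laid on any of its four long sides.
- bar3: a tan mortar test bar, plain square-section prism 100 x 25 x 25 mm (its x axis is its length), origin at its centre; 0.10 to 0.17 kg (nominal 0.135), weights differ; starts lying on the table. Two or three of the four are present. It may be laid on any of its four long sides.
- balance: the fixed steelyard beam balance; origin on the table below the pivot. Grey base 80 mm (x) x 400 mm (y, from -255 to +145 mm) x 22 mm high. The aluminium beam lies along its y axis, pivoted 95 mm above the table: pan on the +y side, poise and pointer on the -y side. Two pivot cheeks rise to 110 mm.
- pan_floor (a point): centre of the pan floor's top face, 120 mm to +y of the pivot, about 119 mm above the table when level; the pan stays level by a linkage, so where a load lies does not matter; rides 10 mm up or down. Inside 118 mm (balance x) x 152 (y), rim 8 mm high. Two ridges 16 mm wide, 8 high along balance x, at y = -25 and +25 mm, part it into three seats for bars lying along x: middle 34 mm wide, outer 43.
- beam (a joint): tilt of the beam (rad): 0 = pointer centred, positive = pan down and pointer up; soft stops at about -0.09 and +0.09. It settles in about 1.5 s when let go. Between the stops, moving the poise 1 mm outward lowers the value by about 0.0065; beyond about 12 mm from balance it lies on a stop. The empty pan balances with the poise at 0.
- poise (a joint): position of the poise along the beam (m): 0 = innermost zero stop, near the pivot, growing outward (away from the pan, balance -y) to 0.165. Friction of about 1.5 N holds it anywhere; the dark notch lines across the beam are 10 mm apart and are marks only. A nominal bar on the pan is balanced by about 0.0405 of poise travel.
- poise_fin (a point): middle of the steel grip fin on top of the sliding steel poise: fin 12 mm (balance x) x 30 mm (along the beam) x 34 mm high, standing on a block 34 x 36 x 36 mm; the fin's top is 17 mm above this point, the block's top 17 mm below it. It lies 45 mm + the poise value from the pivot along the beam and 33 mm above the beam's axis.
- pointer_tip (a point): the dark pointer's tip at the outer (-y) end of the beam, 270 mm from the pivot; rises and falls with the beam (about 22 mm either way)
- index_mark (a point): the centre of the black horizontal line on the white index plate right behind the pointer tip, 95 mm above the table; the pointer is centred when level with it
- case: fixed white specimen case, clear roof, 120 mm wide, 36 high; origin on the table below the middle of its mouths, +x into the lanes. Three lanes 28 mm wide, 28 high, 90 deep to the back stop, between 12 mm walls whose noses reach 6 mm before the mouth. The 4 mm floor runs out 85 mm before the mouth as an open apron. A bar fully home has its centre at x = +40 mm and stands out 10 mm
- lane0 (a point): middle of the mouth of lane 0, at floor level (4 mm above the table), at case y = -40 mm
- lane1 (a point): middle of the mouth of lane 1, at floor level (4 mm above the table), at case y = 0 mm
- lane2 (a point): middle of the mouth of lane 2, at floor level (4 mm above the table), at case y = 40 mm
- jar: bystander: jar, 80 mm wide, 130 mm high, yellow lid; origin under its centre
- dish: bystander: white square dish 110 x 110 x 30 mm; origin under its centre
- spatula: bystander: spatula 200 mm long, lying; origin under its centre
- vial: bystander: small stoppered vial 28 mm wide, 57 mm high; origin under its centre
- brickpair: bystander: two bonded brick tiles, 100 x 100 x 55 mm; origin under its centre
- jug: bystander: grey mug-shaped jug, 100 mm wide, 120 mm high; origin under its centre
- checkweight: bystander: brass check weight 36 mm wide, 50 mm high; origin under its centre
There are look-alikes about, which are no part of the job. Leave any orange look-alike of the bar0 alone.

How it is judged:
On the way:
1. all the bars present lie on the pan and the beam rests centred, touched by nothing of the robot (x of bar0 in the frame of pan_floor between -0.06 and 0.06 m and y of bar0 in the frame of pan_floor between -0.076 and 0.076 m and z of bar0 in the frame of pan_floor between 0.004 and 0.055 m and contact force between the fingers and bar0 below 0.05 N and x of bar1 in the frame of pan_floor between -0.06 and 0.06 m and y of bar1 in the frame of pan_floor between -0.076 and 0.076 m and z of bar1 in the frame of pan_floor between 0.004 and 0.055 m and contact force between the fingers and bar1 below 0.05 N and x of bar2 in the frame of pan_floor between -0.06 and 0.06 m and y of bar2 in the frame of pan_floor between -0.076 and 0.076 m and z of bar2 in the frame of pan_floor between 0.004 and 0.055 m and contact force between the fingers and bar2 below 0.05 N and x of bar3 in the frame of pan_floor between -0.06 and 0.06 m and y of bar3 in the frame of pan_floor between -0.076 and 0.076 m and z of bar3 in the frame of pan_floor between 0.004 and 0.055 m and contact force between the fingers and bar3 below 0.05 N and value of joint beam between -0.02 and 0.02 rad and velocity of joint beam between -0.04 and 0.04 rad/s and contact force between each of the fingers, the arm and balance below 0.05 N), for 0.5 s.
At the end, for the whole second after the job is handed in: every bar present lies in a lane of the case, lengthwise, within 6 mm of the back stop, at rest; the poise is within 4 mm of its zero stop and the beam rests within 0.03 rad of centre (x of bar0 in the frame of case between 0.034 and 0.05 m and y of bar0 in the frame of case between -0.06 and 0.06 m and z of bar0 in the frame of case between 0.008 and 0.028 m and angle between the x axis of each of bar0, bar1, bar2, bar3 and the x axis of case, either way round below 0.08 rad and linear speed of each of bar0, bar1, bar2, bar3 below 0.02 m/s and x of bar1 in the frame of case between 0.034 and 0.05 m and y of bar1 in the frame of case between -0.06 and 0.06 m and z of bar1 in the frame of case between 0.008 and 0.028 m and x of bar2 in the frame of case between 0.034 and 0.05 m and y of bar2 in the frame of case between -0.06 and 0.06 m and z of bar2 in the frame of case between 0.008 and 0.028 m and x of bar3 in the frame of case between 0.034 and 0.05 m and y of bar3 in the frame of case between -0.06 and 0.06 m and z of bar3 in the frame of case between 0.008 and 0.028 m and value of joint poise below 0.004 m and value of joint beam between -0.03 and 0.03 rad and velocity of joint beam between -0.04 and 0.04 rad/s); the robot touches nothing.
It fails at once if a bystander (jar, dish, spatula, vial, brick pair, jug or check weight) is shifted by more than 30 mm (distance of any of jar, dish, spatula, vial, brickpair, jug, checkweight from where it was at the start of the episode above 0.03 m).
Of bar0, bar1, bar2, bar3 only 2 to 3 are there at a start; the rules pass over those that are not, and their reading is None.
At some moment in a run one of bar0, bar1, bar2, bar3 may be knocked a few centimetres aside while the robot is not near it.
Once in a run the grip may slacken for a moment while it holds something.
It also fails if it takes over 210 s, if anything falls off the work surface, if the arm or the gripper's body presses on something with over 40 N, if the wrist force passes 120 N, or if a joint passes its speed limit or range.

## Working session

There is one attempt and no reset: what is moved stays moved. The work goes in short steps, Python scripts to look and compute and a tool call to move; the robot and the scene stay as the last step left them, time stands still between calls to the robot, and variables do not carry over. Pictures are saved under pics/ and viewed, at most 14 in all, crops included, and the job is handed in when it is done.

Besides the shell and the picture viewer there is one more tool, called after ">>>" as a command line: name --pt "numbers of a row" for each row, then --argument value for the rest. play_rows: Moves the arm, as the interface text tells. Its arguments: {"type":"object","properties":{"series":{"type":"array"}},"required":["series"]}

```bash
mkdir -p pics; ls; python3 - <<'E'
from station import state, viewer, order
import cv2,numpy as np
print(state())
for n in("scene","top"):
    f=viewer.grab_frame(n); cv2.imwrite(f"pics/{n}0.png",f["color"][:,:,::-1]); print(n,f["K"].tolist(),f["R"].tolist(),f["t"].tolist(), (-f["R"].T@f["t"]))
E
```

```text
pics
{'time': 0.0, 'joints': array([-1.36911958e+00,  2.45778810e-01,  1.55897384e+00, -4.29564903e-05,
        1.33869701e+00, -1.74103932e-01]), 'qvel': array([ 4.13849048e-04, -4.38745505e-04,  1.77492966e-04,  2.00973744e-03,
        7.39761791e-04,  5.35297028e-05]), 'tau': array([-2.13675317e-03, -4.15842569e+01, -3.14597511e+01,  6.83452073e-02,
        3.33403749e-02, -1.30555004e-04]), 'tcp_pos': array([ 0.23842202, -0.60406358,  0.20438951]), 'orientation': array([-3.08447563e+00, -5.86476552e-01,  1.05796662e-04]), 'contact_force': array([ 0.78308095,  1.21753047, -0.21182581]), 'ft_torque': array([-0.00034598,  0.00782378, -0.03024794]), 'finger_force': 0.0, 'finger_gap': 0.09409184663273773}
scene [[460.88640744934094, 0.0, 258.04195169776983], [0.0, 460.88640744934094, 187.5283888336141], [0.0, 0.0, 1.0]] [[0.1100271529286494, 0.993889483600492, -0.00881589511975519], [0.6441682887519158, -0.07806092247519676, -0.7608900762585554], [-0.7569288218748472, 0.07803964870928276, -0.6488209089143842]] [-0.06375528769292084, -0.2658702349015674, 1.749305119830739] [ 1.50237945 -0.09390352  0.93212565]
top [[419.4531299501747, 0.0, 261.54039000145355], [0.0, 419.4531299501747, 186.5791511947634], [0.0, 0.0, 1.0]] [[-0.02423846901164168, -0.9997002843282241, -0.0034406589542224164], [-0.9954001074347233, 0.024453018519277326, -0.09263193835949525], [0.09268830961298809, 0.0011795759252643113, -0.9956944741544584]] [0.01580780742648458, 0.5205871951869344, 1.2291377021466507] [0.40464901 0.00162328 1.27212301]
```

View pics/scene0.png

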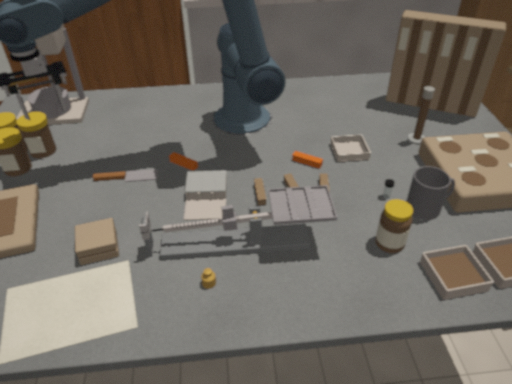

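View pics/top0.png

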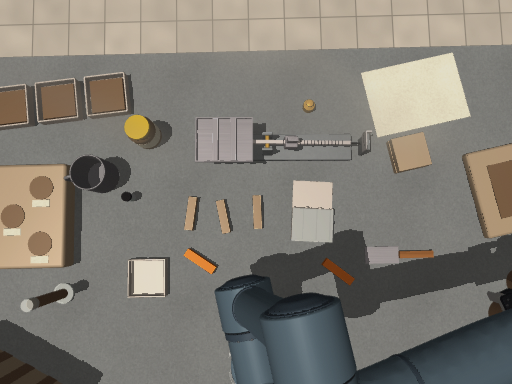

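Top view: three tan bars at about (191,213), (223,216) and (258,211). The look-alikes are the orange prisms at (200,260) and (338,271) and the tan tiles at (410,152). The case is at (313,212) with its apron on the far side and lanes running towards the robot. The balance pan is at (225,140), the poise at (291,142) and the pointer at (367,142). I'll confirm the choice with a close crop.

```bash
cat > h.py <<'E'
import numpy as np, cv2
from station import state, viewer, order
def grab(n): return viewer.grab_frame(n)
def ray(f,uv,z):
    uv=np.atleast_2d(np.asarray(uv,float)); c=-f["R"].T@f["t"]
    d=(f["R"].T@np.linalg.inv(f["K"])@np.c_[uv,np.ones(len(uv))].T).T
    return c+d*((z-c[2])/d[:,2])[:,None]
def proj(f,X):
    p=(f["R"]@np.atleast_2d(X).T).T+f["t"]; q=(f["K"]@p.T).T; return q[:,:2]/q[:,2:]
def tri(f1,u1,f2,u2):
    A=[];
    for f,u in((f1,u1),(f2,u2)):
        P=f["K"]@np.c_[f["R"],f["t"]]
        A+= [u[0]*P[2]-P[0],u[1]*P[2]-P[1]]
    v=np.linalg.svd(np.array(A))[2][-1]; return v[:3]/v[3]
def tan(f,box,hue=(8,20),sat=(70,170),amin=40):
    x0,y0,x1,y1=box; h=cv2.cvtColor(f["color"],cv2.COLOR_RGB2HSV)[y0:y1,x0:x1]
    m=cv2.inRange(h,(hue[0],sat[0],90),(hue[1],sat[1],255))
    cs,_=cv2.findContours(m,cv2.RETR_EXTERNAL,cv2.CHAIN_APPROX_NONE)
    return [c.reshape(-1,2)+[x0,y0] for c in cs if cv2.contourArea(c)>amin]
E
python3 - <<'E'
from h import *
t=grab("top"); s=grab("scene")
for c in tan(t,(170,180,290,250)):
    w=ray(t,c,0.025)[:,:2].astype(np.float32); r=cv2.minAreaRect(w); print("top",c.mean(0),r, cv2.boxPoints(r).round(3).tolist())
for c in tan(s,(240,165,345,210)):
    print("scene",c.mean(0),ray(s,c,0.0125).mean(0).round(3),cv2.boundingRect(c))
a=cv2.resize(t["color"][100:250,180:390],None,fx=3.8,fy=3.8,interpolation=cv2.INTER_CUBIC)
b=cv2.resize(s["color"][150:260,130:345],None,fx=3.7,fy=3.7,interpolation=cv2.INTER_CUBIC)
cv2.imwrite("pics/a.png",a[:,:,::-1]);cv2.imwrite("pics/b.png",b[:,:,::-1])
E
```

```text
top [222.66233766 215.80519481] ((0.43591973185539246, 0.12042107433080673), (0.09870729595422745, 0.02389693446457386), 10.470553398132324) [[0.38499999046325684, 0.12300000339746475], [0.38999998569488525, 0.10000000149011612], [0.4869999885559082, 0.11800000071525574], [0.4819999933242798, 0.14100000262260437]]
top [190.02564103 212.98717949] ((0.44768378138542175, 0.21733951568603516), (0.024502253159880638, 0.09915872663259506), 81.40467071533203) [[0.3970000147819519, 0.21299999952316284], [0.4950000047683716, 0.1979999989271164], [0.49900001287460327, 0.22200000286102295], [0.4000000059604645, 0.2370000034570694]]
top [256.88607595 211.70886076] ((0.4469466507434845, 0.018377304077148438), (0.02376171573996544, 0.09793327748775482), 88.71916961669922) [[0.39800000190734863, 0.00800000037997961], [0.4959999918937683, 0.004999999888241291], [0.4959999918937683, 0.028999999165534973], [0.39800000190734863, 0.03099999949336052]]
scene [259.26415094 189.67924528] [0.439 0.019 0.012] (254, 179, 11, 22)
scene [323.34375 179.3125 ] [0.415 0.224 0.012] (319, 174, 9, 11)
scene [289.97058824 180.38235294] [0.407 0.12  0.012] (285, 174, 12, 13)
```

View pics/a.png

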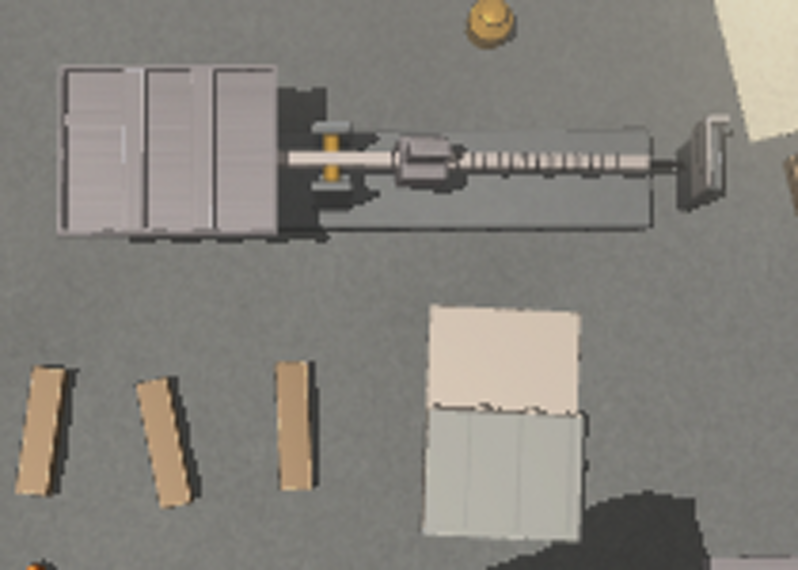

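View pics/b.png

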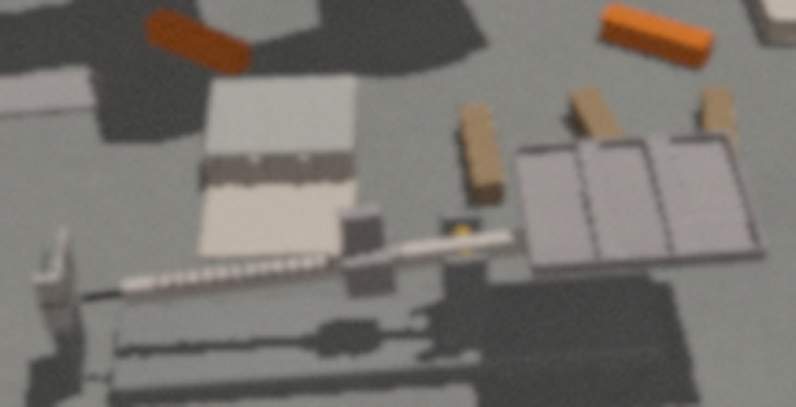

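Bars confirmed: three tan prisms at crop a (42,430), (165,440) and (294,425). The poise sits a little outward. Next I triangulate the pan and case corners.

```bash
python3 - <<'E'
from h import *
t=grab("top"); s=grab("scene")
T=lambda x,y:(180+(x+.5)/3.8-.5,100+(y+.5)/3.8-.5); S=lambda x,y:(130+(x+.5)/3.7-.5,150+(y+.5)/3.7-.5)
P=dict(pan_pp=((62,66),(765,252)),pan_pm=((277,66),(528,268)),pan_mm=((277,235),(517,150)),pan_mp=((57,235),(733,135)),
 apr_m=((580,314),(199,253)),apr_p=((429,305),(355,253)),roofb_p=((422,535),(354,74)),roofb_m=((580,541),(212,77)),rooff_m=((584,413),(203,152)),rooff_p=((430,408),(355,152)),
 pivot=((332,158),(462,236)),fin=((427,146),(362,210)),ptr=((676,166),(82,297)))
for k,(a,b) in P.items(): X=tri(t,T(*a),s,S(*b)); print(k,X.round(4),(proj(t,X)-T(*a)).round(1),(proj(s,X)-S(*b)).round(1))
print("apron z.004",ray(t,[T(429,305),T(580,314)],.004).round(4).tolist())
print("roof z.036",ray(t,[T(422,535),T(580,541),T(584,413),T(430,408)],.036).round(4).tolist())
print("bar far z", [tri(t,T(*a),s,S(*b)).round(4).tolist() for a,b in (((277,362),(503,200)),)])
E
```

```text
pan_pp [0.7088 0.181  0.1337] [[-0.4 -0.1]] [[-0.4  0. ]]
pan_pm [0.7047 0.0229 0.1334] [[0.1 0. ]] [[ 0.1 -0. ]]
pan_mm [0.5812 0.0289 0.1302] [[-1.  -0.1]] [[-0.9  0. ]]
pan_mp [0.585  0.187  0.1313] [[-0.7 -0.1]] [[-0.6  0.1]]
apr_m [ 0.5304 -0.2112  0.0059] [[-0.2  0. ]] [[-0.1 -0. ]]
apr_p [ 0.541  -0.0908  0.0022] [[-0.3 -0. ]] [[-0.3 -0. ]]
roofb_p [ 0.3596 -0.0785  0.0369] [[0.1 0. ]] [[0.1 0. ]]
roofb_m [ 0.3522 -0.1986  0.0394] [[-0.1  0. ]] [[-0.1 -0. ]]
rooff_m [ 0.4501 -0.2052  0.0403] [[-0.2  0. ]] [[-0.2 -0. ]]
rooff_p [ 0.4573 -0.0854  0.034 ] [[-0.7 -0. ]] [[-0.6 -0. ]]
pivot [ 0.6411 -0.0153  0.1068] [[-0.1 -0. ]] [[-0.1  0. ]]
fin [ 0.6416 -0.0836  0.1396] [[-0. -0.]] [[-0. -0.]]
ptr [ 0.6355 -0.2812  0.0721] [[ 1.1 -0. ]] [[1.  0.1]]
apron z.004 [[0.5408, -0.0915, 0.004], [0.5306, -0.2119, 0.004]]
roof z.036 [[0.3596, -0.0783, 0.036], [0.352, -0.1996, 0.036], [0.4503, -0.2066, 0.036], [0.4571, -0.0875, 0.036]]
bar far z [[0.498, 0.0314, 0.0057]]
```

```bash
cat >> h.py <<'E'
from scipy.spatial.transform import Rotation as Ro
def rel(p,yaw,s=None):
    """shift (30 mm units) and turn (8 deg units) from the present pose to TCP p, tool down, tool x at yaw (deg)"""
    s=s or state(); R=Ro.from_rotvec(s["orientation"])
    d=R.inv().apply(np.array(p)-s["tcp_pos"])/.03
    Rt=Ro.from_euler("z",yaw,degrees=True)*Ro.from_euler("x",180,degrees=True)
    w=np.degrees((R.inv()*Rt).as_rotvec())/8
    print("rel",d.round(2).tolist(),w.round(2).tolist())
E
python3 - <<'E'
from h import *
rel((.447,.018,.12),-1.8)
E
```

```text
rel [14.08, -16.75, 2.85] [-0.0, 0.0, 2.92]
```

>>> play_rows --pt "0.3 14.1 -16.75 0 0 0 2.92" --pt "0.3 14.1 -16.75 0 0 0 2.92" --pt "0.3 14.1 -16.75 0 0 0 2.92" --pt "0.3 14.1 -16.75 0 0 0 2.92" --pt "0.3 14.1 -16.75 0 0 0 2.92" --pt "0.3 14.1 -16.75 0 0 0 2.92" --pt "0.3 14.1 -16.75 0 0 0 2.92" --pt "0.3 14.1 -16.75 0 0 0 2.92" --pt "0.3 14.1 -16.75 0 0 0 2.92" --pt "0.3 14.1 -16.75 0 0 0 2.92"

```text
time: 1.3
tcp_pos: [0.398, -0.1288, 0.2058]
orientation: [3.141, -0.051, 0.002]
contact_force: [0.6, -1.2, 0.0]
finger_gap: 0.0658
finger_force: 0.0
```

```bash
python3 - <<'E'
from h import *
s=state();print(s["time"],s["tcp_pos"],s["finger_gap"],Ro.from_rotvec(s["orientation"]).as_euler("xyz",degrees=True))
rel((.447,.018,.10),-1.8)
E
```

```text
1.3 [ 0.39795052 -0.12878076  0.2057868 ] 0.06577707849367208 [ 1.79965848e+02 -6.42896870e-02 -1.86065474e+00]
rel [1.47, -4.95, 3.52] [0.0, -0.01, -0.01]
```

>>> play_rows --pt "0.3 1.47 -4.95 1.5 0 0 0" --pt "0.3 1.47 -4.95 3.0 0 0 0" --pt "0.3 1.47 -4.95 3.5 0 0 0" --pt "0.3 1.47 -4.95 4.0 0 0 0" --pt "0.3 1.47 -4.95 5.0 0 0 0" --pt "0.3 1.47 -4.95 6.0 0 0 0" --pt "0.3 1.47 -4.95 6.5 0 0 0" --pt "0.3 1.47 -4.95 6.5 0 0 0" --pt "0.8 1.47 -4.95 6.5 0 0 0" --pt "0.8 1.47 -4.95 6.5 0 0 0"

```text
time: 2.3
tcp_pos: [0.4478, 0.016, 0.0118]
orientation: [3.141, -0.05, 0.004]
contact_force: [0.5, -0.6, -0.1]
finger_gap: 0.0535
finger_force: 0.0
```

>>> play_rows --pt "0.8 0 0 0 0 0 0" --pt "0.8 0 0 0 0 0 0" --pt "0.8 0 0 0 0 0 0"

```text
time: 2.6
tcp_pos: [0.447, 0.0164, 0.011]
orientation: [-3.141, 0.051, -0.002]
contact_force: [0.0, 1.7, 1.2]
finger_gap: 0.0294
finger_force: 0.8
```

```bash
python3 - <<'E'
from h import *
s=state();print(s["time"],s["tcp_pos"],s["finger_gap"],s["finger_force"])
f=grab("scene"); cv2.imwrite("pics/c.png",cv2.resize(f["color"][100:280,130:380],None,fx=3,fy=3,interpolation=cv2.INTER_CUBIC)[:,:,::-1])
# pan centre c, balance yaw -1.8
c=np.array([.645,.105]); y=np.array([.031,.9995])
for k in(-.0545,0,.0545): print((c+k*y).round(4))
E
```

```text
2.6 [0.44695281 0.01635861 0.01101305] 0.029385664501188402 0.8098594844341278
[0.6433 0.0505]
[0.645 0.105]
[0.6467 0.1595]
```

View pics/c.png

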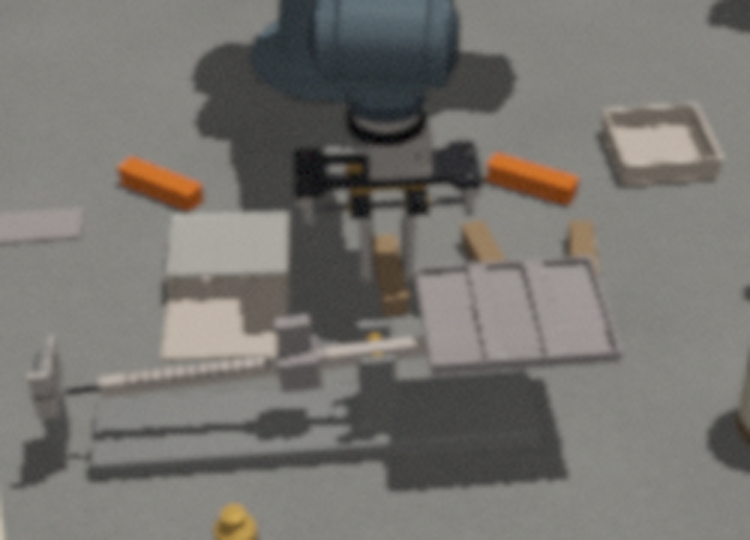

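Picture: fingers straddle bar A at crop (390,275), the beam is pan-up, and the pan and case are unmoved. Close and carry it to the −y seat.

>>> play_rows --pt "0.9 0 0 0 0 0 0" --pt "0.9 0 0 0 0 0 0" --pt "0.9 0 0 -1.5 0 0 0" --pt "0.9 0 0 -3.0 0 0 0" --pt "0.9 0 0 -4.5 0 0 0" --pt "0.9 1 -0.3 -5.3 0 0 0" --pt "0.9 2.5 -0.6 -5.3 0 0 0" --pt "0.9 4.0 -1.0 -5.3 0 0 0" --pt "0.9 5.5 -1.35 -5.3 0 0 0" --pt "0.9 6.5 -1.35 -5.3 0 0 0"

```text
time: 3.65
tcp_pos: [0.6445, 0.0515, 0.1681]
orientation: [3.141, -0.048, -0.002]
contact_force: [-0.6, -0.1, -0.5]
finger_gap: 0.0247
finger_force: 29.7
```

```bash
python3 - <<'E'
from h import *
s=state();print(s["time"],s["tcp_pos"],s["finger_gap"],s["finger_force"],s["contact_force"])
rel((.6433,.0505,.141),-1.8)
E
```

```text
3.65 [0.64445784 0.05154027 0.16812602] 0.02472223662124034 29.74663943052292 [-0.55351662 -0.11457224 -0.53945084]
rel [-0.04, 0.04, 0.9] [0.0, 0.01, 0.01]
```

>>> play_rows --pt "0.9 0 0 0 0 0 0" --pt "0.9 0 0.05 0.3 0 0 0" --pt "0.9 0 0.05 0.5 0 0 0" --pt "0.9 0 0.05 0.7 0 0 0" --pt "0.9 0 0.05 0.8 0 0 0" --pt "0.9 0 0.05 0.9 0 0 0" --pt "0.9 0 0.05 0.9 0 0 0" --pt "0.9 0 0.05 0.9 0 0 0"

```text
time: 4.45
tcp_pos: [0.6427, 0.0491, 0.1428]
orientation: [3.141, -0.05, 0.001]
contact_force: [0.0, -0.4, -1.3]
finger_gap: 0.0248
finger_force: 29.7
```

```bash
python3 - <<'E'
from h import *
s=state();print(s["time"],s["tcp_pos"],s["finger_gap"],s["finger_force"],s["contact_force"])
f=grab("scene"); cv2.imwrite("pics/d.png",cv2.resize(f["color"][130:250,180:360],None,fx=4.4,fy=4.4,interpolation=cv2.INTER_CUBIC)[:,:,::-1])
E
```

```text
4.45 [0.64273096 0.04912198 0.14275331] 0.024775730415284608 29.746611714363098 [ 0.01739696 -0.44906978 -1.33632438]
```

View pics/d.png

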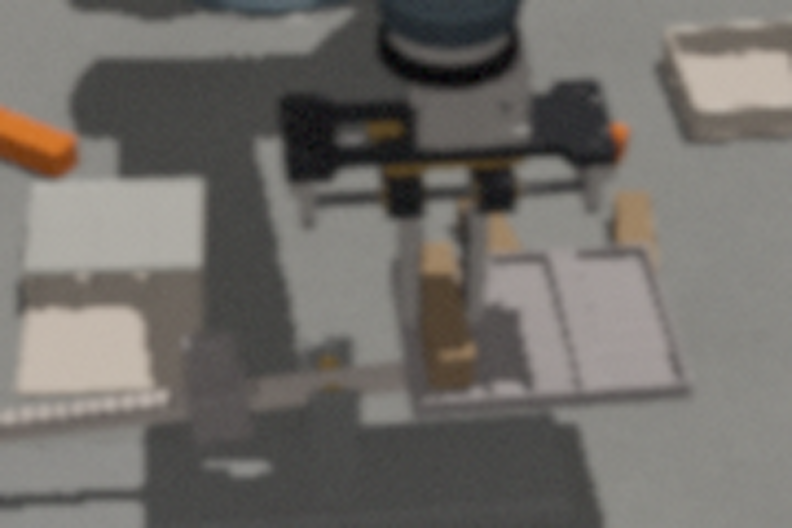

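Bar A hangs over the −y seat (crop d (445,320)). I'll release it there and move on to bar B.

>>> play_rows --pt "0.9 0 -0.03 0.15 0 0 0" --pt "0.9 0 -0.03 0.2 0 0 0" --pt "0.6 0 -0.03 0.2 0 0 0" --pt "0.5 0 -0.03 0.2 0 0 0" --pt "0.5 0 -0.03 0.2 0 0 0" --pt "0.5 0 -0.03 0.2 0 0 0" --pt "0.5 0 -0.03 -0.8 0 0 0" --pt "0.5 0 -0.03 -1.8 0 0 0" --pt "0.5 0 0 -1.8 0 0 0"

```text
time: 5.4
tcp_pos: [0.6456, 0.0489, 0.202]
orientation: [3.14, -0.05, 0.015]
contact_force: [0.9, -0.4, -0.1]
finger_gap: 0.0471
finger_force: 0.0
```

```bash
python3 - <<'E'
from h import *
s=state();print(s["time"],s["tcp_pos"],s["finger_gap"],s["finger_force"],s["contact_force"])
rel((.436,.120,.011),10.5)
t=grab("top")
for c in tan(t,(170,180,290,250)):
    r=cv2.minAreaRect(ray(t,c,0.025)[:,:2].astype(np.float32)); print("top",r)
for c in tan(t,(190,110,260,170)):
    r=cv2.minAreaRect(ray(t,c,0.134)[:,:2].astype(np.float32)); print("pan",r)
E
```

```text
5.4 [0.64560011 0.04893987 0.20203267] 0.04705297757054261 0.0 [ 0.89997179 -0.42255598 -0.08912494]
rel [-7.12, -2.15, 6.3] [0.01, -0.07, -1.54]
top ((0.4479047656059265, 0.2188013643026352), (0.021545248106122017, 0.09915872663259506), 81.40467071533203)
```

>>> play_rows --pt "0.3 -1.5 -0.5 0 0 0 -0.5" --pt "0.3 -3 -1 0 0 0 -1" --pt "0.3 -4.5 -1.5 0.5 0 0 -1.54" --pt "0.3 -6 -2 1.5 0 0 -1.54" --pt "0.3 -7.1 -2.15 3.0 0 0 -1.54" --pt "0.3 -7.1 -2.15 3.5 0 0 -1.54" --pt "0.3 -7.1 -2.15 3.5 0 0 -1.54"

```text
time: 6.15
tcp_pos: [0.4265, 0.1206, 0.0867]
orientation: [-3.128, -0.288, 0.016]
contact_force: [-0.3, -0.9, -0.0]
finger_gap: 0.0658
finger_force: 0.0
```

```bash
python3 - <<'E'
from h import *
s=state();print(s["time"],s["tcp_pos"],s["finger_gap"])
rel((.436,.120,.011),10.5)
t=grab("top")
for c in tan(t,(195,110,260,170)):
    r=cv2.minAreaRect(ray(t,c,0.134)[:,:2].astype(np.float32)); print("pan",r)
s=grab("scene")
for c in tan(s,(240,160,345,222),amin=20): print("scene",c.mean(0),cv2.boundingRect(c))
cv2.imwrite("pics/e.png",cv2.resize(s["color"][130:250,180:360],None,fx=4.4,fy=4.4,interpolation=cv2.INTER_CUBIC)[:,:,::-1])
E
```

```text
6.15 [0.42652676 0.12061564 0.08670184] 0.06578849321150036
rel [0.33, 0.08, 2.52] [-0.01, 0.07, 0.0]
pan ((0.6419413089752197, 0.049126721918582916), (0.09840895235538483, 0.024167567491531372), 1.3461390733718872)
scene [279.71232877 205.95890411] (273, 191, 14, 31)
scene [323.93478261 182.67391304] (319, 174, 10, 19)
scene [288.26315789 176.42105263] (285, 174, 8, 5)
```

View pics/e.png

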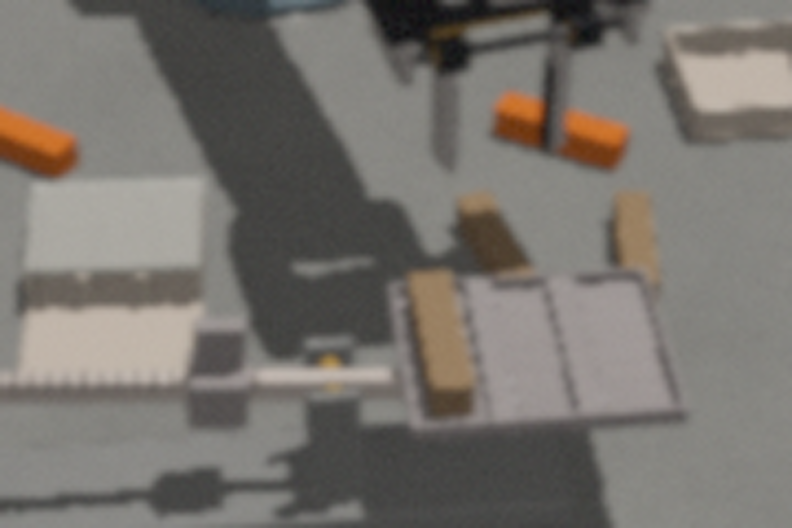

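Bar A lies well in the −y seat (crop e (440,340)) and the pan has sunk. I'll settle above bar B, then grasp.

>>> play_rows --pt "0.3 0 0 0 0 0 0" --pt "0.3 0 0 0 0 0 0" --pt "0.3 0 0 0 0 0 0"

```text
time: 6.55
tcp_pos: [0.4331, 0.1202, 0.0926]
orientation: [3.128, 0.287, 0.003]
contact_force: [0.1, -0.9, 0.0]
finger_gap: 0.0659
finger_force: 0.0
```

```bash
python3 - <<'E'
from h import *
s=state();print(s["time"],s["tcp_pos"],s["finger_gap"])
rel((.436,.120,.011),10.5)
E
```

```text
6.55 [0.43313497 0.12024843 0.09256807] 0.06593265055818061
rel [0.09, 0.02, 2.72] [0.0, -0.02, -0.0]
```

>>> play_rows --pt "0.3 0.1 0 1.0 0 0 0" --pt "0.3 0.1 0 2.0 0 0 0" --pt "0.3 0.1 0 2.7 0 0 0" --pt "0.3 0.1 0 2.7 0 0 0" --pt "0.9 0.1 0 2.7 0 0 0" --pt "0.9 0.1 0 2.7 0 0 0" --pt "0.9 0.1 0 2.7 0 0 0" --pt "0.9 0.1 0 2.7 0 0 0" --pt "0.9 0.1 0 2.7 0 0 0" --pt "0.9 0.1 0 2.7 0 0 0"

```text
time: 7.55
tcp_pos: [0.4351, 0.121, 0.0109]
orientation: [3.128, 0.287, 0.001]
contact_force: [-0.6, -0.0, 1.6]
finger_gap: 0.0248
finger_force: 30.0
```

```bash
python3 - <<'E'
from h import *
s=state();print(s["time"],s["tcp_pos"],s["finger_gap"],s["finger_force"])
rel((.643,.1045,.175),-1.8)
E
```

```text
7.55 [0.43507368 0.12095755 0.0108753 ] 0.024832669684847188 30.00052124261856
rel [6.72, 1.8, -5.47] [0.0, -0.0, 1.54]
```

>>> play_rows --pt "0.9 0 0 -1.5 0 0 0" --pt "0.9 0 0 -3.0 0 0 0" --pt "0.9 0 0 -4.5 0 0 0.3" --pt "0.9 1.2 0.3 -5.5 0 0 0.8" --pt "0.9 2.7 0.8 -5.5 0 0 1.3" --pt "0.9 4.2 1.2 -5.5 0 0 1.54" --pt "0.9 5.6 1.6 -5.5 0 0 1.54" --pt "0.9 6.7 1.8 -5.5 0 0 1.54" --pt "0.9 6.7 1.8 -5.5 0 0 1.54" --pt "0.9 6.7 1.8 -5.5 0 0 1.54"

```text
time: 8.55
tcp_pos: [0.6418, 0.1044, 0.1743]
orientation: [-3.141, 0.05, 0.004]
contact_force: [-0.4, -0.1, -0.9]
finger_gap: 0.0244
finger_force: 30.0
```

>>> play_rows --pt "0.9 0 0 0 0 0 0" --pt "0.9 0 0 0 0 0 0" --pt "0.9 0 0 0.4 0 0 0" --pt "0.9 0 0 0.8 0 0 0" --pt "0.9 0 0 1.1 0 0 0" --pt "0.9 0 0 1.1 0 0 0" --pt "0.9 0 0 1.1 0 0 0"

```text
time: 9.25
tcp_pos: [0.642, 0.1044, 0.1419]
orientation: [-3.141, 0.05, 0.002]
contact_force: [-0.2, 0.5, -1.5]
finger_gap: 0.0245
finger_force: 30.0
```

```bash
python3 - <<'E'
from h import *
s=state();print(s["time"],s["tcp_pos"],s["finger_gap"],s["finger_force"],s["contact_force"])
rel((.643,.1045,.125),-1.8)
f=grab("scene"); cv2.imwrite("pics/f.png",cv2.resize(f["color"][130:250,180:360],None,fx=4.4,fy=4.4,interpolation=cv2.INTER_CUBIC)[:,:,::-1])
E
```

```text
9.25 [0.64196532 0.10442811 0.14187241] 0.02452258038167175 29.999674558639526 [-0.18616166  0.53236343 -1.51952518]
rel [0.03, -0.0, 0.56] [-0.0, 0.01, -0.0]
```

View pics/f.png

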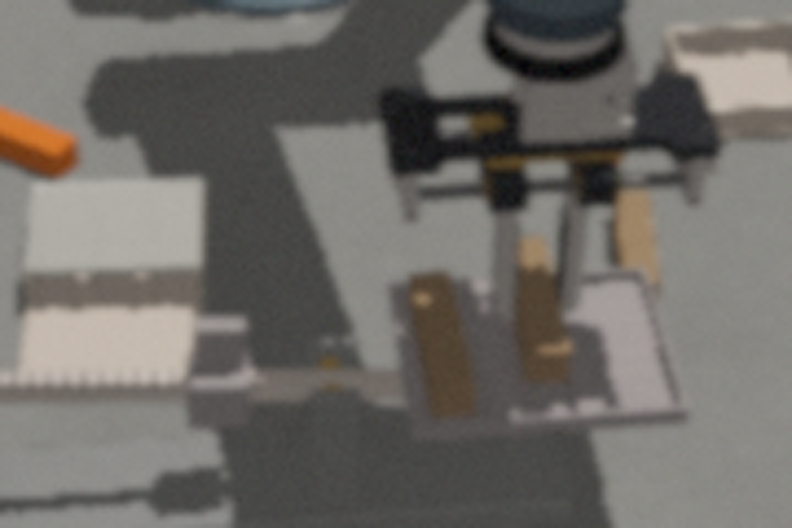

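Bar B is above the middle seat (crop (545,310)), still clear of the floor. Lower it and release.

>>> play_rows --pt "0.9 0 0 0.2 0 0 0" --pt "0.9 0 0 0.4 0 0 0" --pt "0.9 0 0 0.55 0 0 0" --pt "0.9 0 0 0.55 0 0 0" --pt "0.9 0 0 0.55 0 0 0"

```text
time: 9.8
tcp_pos: [0.6422, 0.1044, 0.1258]
orientation: [-3.141, 0.05, 0.0]
contact_force: [-0.2, -0.0, -0.7]
finger_gap: 0.0246
finger_force: 30.0
```

>>> play_rows --pt "0.6 0 0 0.05 0 0 0" --pt "0.55 0 0 0.05 0 0 0" --pt "0.55 0 0 0.05 0 0 0" --pt "0.55 0 0 0 0 0 0" --pt "0.55 0 0 -0.6 0 0 0" --pt "0.55 0 0 -1.6 0 0 0" --pt "0.55 0 0 -2 0 0 0" --pt "0.55 0 0 -2 0 0 0" --pt "0.55 0 0 -2 0 0 0"

```text
time: 10.7
tcp_pos: [0.6419, 0.1044, 0.1852]
orientation: [-3.141, 0.05, 0.001]
contact_force: [-1.2, -0.3, -0.8]
finger_gap: 0.0421
finger_force: 0.0
```

```bash
python3 - <<'E'
from h import *
s=state();print(s["time"],s["tcp_pos"],s["finger_gap"],s["finger_force"],s["contact_force"])
t=grab("top")
for c in tan(t,(150,160,300,250)):
    r=cv2.minAreaRect(ray(t,c,0.025)[:,:2].astype(np.float32)); print("C",r)
rel((.448,.218,.10),-8.6)
E
```

```text
10.7 [0.64190161 0.10444203 0.18522211] 0.0421484551318936 0.0 [-1.17651278 -0.28413578 -0.76166526]
rel [-6.56, -3.58, 2.83] [0.0, 0.02, 0.85]
```

>>> play_rows --pt "0.3 -1.2 -0.6 0 0 0 0.2" --pt "0.3 -2.7 -1.4 0 0 0 0.5" --pt "0.3 -4.2 -2.3 0 0 0 0.85" --pt "0.3 -5.6 -3.1 1 0 0 0.85" --pt "0.3 -6.5 -3.58 2 0 0 0.85" --pt "0.3 -6.5 -3.58 2.8 0 0 0.85" --pt "0.3 -6.5 -3.58 2.8 0 0 0.85" --pt "0.3 -6.5 -3.58 2.8 0 0 0.85" --pt "0.3 -6.5 -3.58 2.8 0 0 0.85"

```text
time: 11.65
tcp_pos: [0.4524, 0.2179, 0.1033]
orientation: [-3.132, 0.238, -0.004]
contact_force: [-0.4, -1.0, 0.1]
finger_gap: 0.0659
finger_force: 0.0
```

```bash
python3 - <<'E'
from h import *
s=state();print(s["time"],s["tcp_pos"],s["finger_gap"])
rel((.448,.218,.011),-8.6)
f=grab("scene"); cv2.imwrite("pics/g.png",cv2.resize(f["color"][130:250,200:380],None,fx=4.4,fy=4.4,interpolation=cv2.INTER_CUBIC)[:,:,::-1])
E
```

```text
11.65 [0.45242331 0.21789241 0.10331439] 0.06589134800686744
rel [-0.15, 0.02, 3.08] [-0.01, -0.02, -0.01]
```

View pics/g.png

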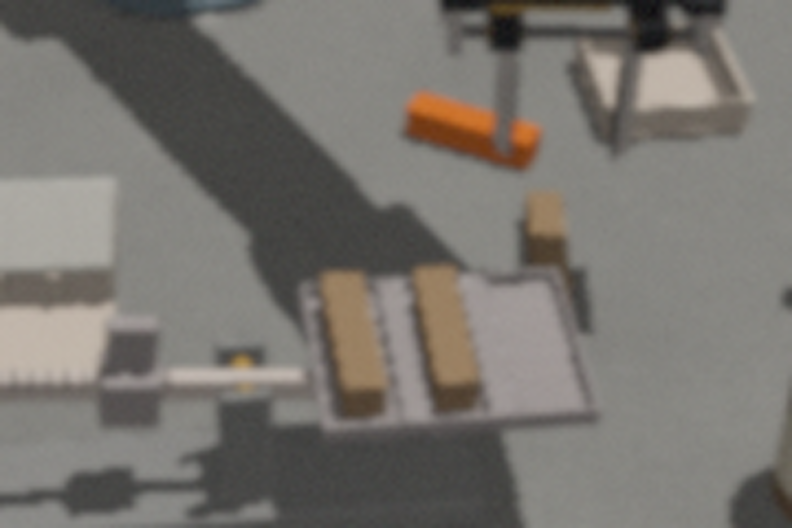

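Both bars A and B lie in their seats. Bar C is still at (545,225) and the fingers are above it.

>>> play_rows --pt "0.3 -0.15 0 1.0 0 0 0" --pt "0.3 -0.15 0 2.2 0 0 0" --pt "0.3 -0.15 0 3.07 0 0 0" --pt "0.3 -0.15 0 3.07 0 0 0" --pt "0.9 -0.15 0 3.07 0 0 0" --pt "0.9 -0.15 0 3.07 0 0 0" --pt "0.9 -0.15 0 3.07 0 0 0" --pt "0.9 -0.15 0 3.07 0 0 0" --pt "0.9 -0.15 0 3.07 0 0 0" --pt "0.9 -0.15 0 3.07 0 0 0"

```text
time: 12.7
tcp_pos: [0.4466, 0.2187, 0.0103]
orientation: [3.133, -0.236, 0.001]
contact_force: [-1.3, -0.8, 3.0]
finger_gap: 0.025
finger_force: 30.0
```

```bash
python3 - <<'E'
from h import *
s=state();print(s["time"],s["tcp_pos"],s["finger_gap"],s["finger_force"])
rel((.645,.1595,.175),-1.8)
E
```

```text
12.7 [0.44662036 0.21870665 0.01033769] 0.02496583839994635 30.000600814819336
rel [6.84, 0.96, -5.48] [0.0, -0.0, -0.85]
```

>>> play_rows --pt "0.9 0 0 -1.5 0 0 0" --pt "0.9 0 0 -3.0 0 0 0" --pt "0.9 0 0 -4.5 0 0 -0.2" --pt "0.9 1.2 0.2 -5.5 0 0 -0.5" --pt "0.9 2.7 0.4 -5.5 0 0 -0.85" --pt "0.9 4.2 0.6 -5.5 0 0 -0.85" --pt "0.9 5.7 0.8 -5.5 0 0 -0.85" --pt "0.9 6.8 0.96 -5.5 0 0 -0.85" --pt "0.9 6.8 0.96 -5.5 0 0 -0.85" --pt "0.9 6.8 0.96 -5.5 0 0 -0.85"

```text
time: 13.7
tcp_pos: [0.6432, 0.1594, 0.1738]
orientation: [-3.141, 0.051, 0.003]
contact_force: [0.3, -0.4, -1.5]
finger_gap: 0.0249
finger_force: 30.0
```

>>> play_rows --pt "0.9 0 0 0 0 0 0" --pt "0.9 0 0 0.4 0 0 0" --pt "0.9 0 0 0.8 0 0 0" --pt "0.9 0 0 1.1 0 0 0" --pt "0.9 0 0 1.3 0 0 0" --pt "0.9 0 0 1.5 0 0 0" --pt "0.9 0 0 1.68 0 0 0" --pt "0.9 0 0 1.68 0 0 0" --pt "0.9 0 0 1.68 0 0 0"

```text
time: 14.6
tcp_pos: [0.6439, 0.1596, 0.1246]
orientation: [-3.141, 0.05, -0.0]
contact_force: [1.4, 0.7, -0.6]
finger_gap: 0.0246
finger_force: 30.0
```

```bash
python3 - <<'E'
from h import *
s=state();print(s["time"],s["tcp_pos"],s["finger_gap"],s["finger_force"],s["contact_force"])
f=grab("scene"); cv2.imwrite("pics/i.png",cv2.resize(f["color"][130:250,180:360],None,fx=4.4,fy=4.4,interpolation=cv2.INTER_CUBIC)[:,:,::-1])
E
```

```text
14.6 [0.64386221 0.15960986 0.12456674] 0.02459452141302484 29.99964863061905 [ 1.41545648  0.65934791 -0.62519718]
```

View pics/i.png

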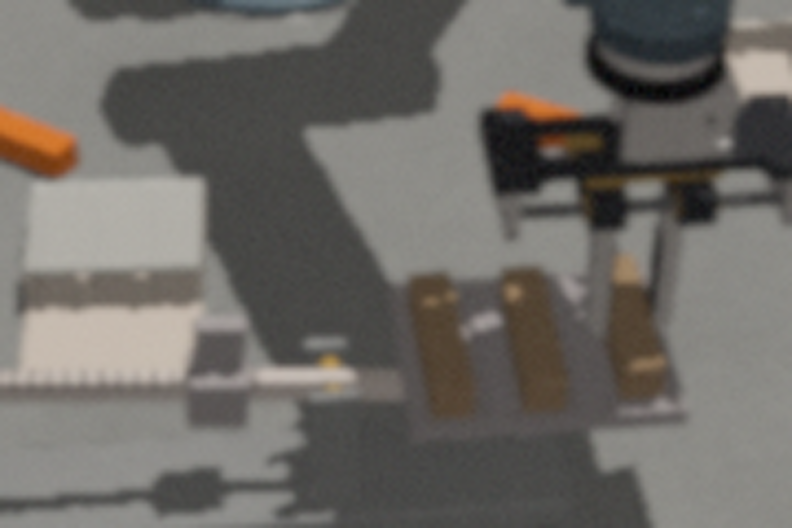

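Bar C sits in the +y seat (crop (635,340)). Release it, rise, and go above the poise fin.

>>> play_rows --pt "0.6 0 0 0.05 0 0 0" --pt "0.55 0 0 0.05 0 0 0" --pt "0.55 0 0 0.05 0 0 0" --pt "0.55 0 0 0 0 0 0" --pt "0.55 0 0 -0.6 0 0 0" --pt "0.55 0 0 -1.8 0 0 0" --pt "0.48 0 1.2 -2.5 0 0 0" --pt "0.48 0 2.7 -2.5 0 0 0" --pt "0.48 0 4.2 -2.5 0 0 0" --pt "0.48 0 5.7 -2.5 0 0 0"

```text
time: 15.65
tcp_pos: [0.6386, -0.0129, 0.2018]
orientation: [3.141, -0.049, 0.004]
contact_force: [0.9, -0.1, 0.5]
finger_gap: 0.049
finger_force: 0.0
```

>>> play_rows --pt "0.48 0 1.5 0 0 0 0" --pt "0.48 0 2.2 0 0 0 0" --pt "0.48 0 2.2 0 0 0 0" --pt "0.48 0 2.2 0 0 0 0"

```text
time: 16.05
tcp_pos: [0.6365, -0.0773, 0.2007]
orientation: [-3.141, 0.051, -0.002]
contact_force: [0.3, -0.3, 0.3]
finger_gap: 0.0492
finger_force: 0.0
```

```bash
python3 - <<'E'
from h import *
s=state();print(s["time"],s["tcp_pos"],s["finger_gap"],s["finger_force"],s["contact_force"])
rel((.6405,-.0785,.133),-1.8)
f=grab("scene"); cv2.imwrite("pics/j.png",np.vstack([cv2.resize(f["color"][140:250,180:350],None,fx=3.5,fy=3.5,interpolation=cv2.INTER_CUBIC)])[:,:,::-1])
E
```

```text
16.05 [ 0.63645856 -0.07725091  0.20067693] 0.04920424538739988 0.0 [ 0.27740242 -0.32686796  0.29197   ]
rel [0.13, 0.04, 2.26] [-0.0, -0.01, -0.01]
```

View pics/j.png

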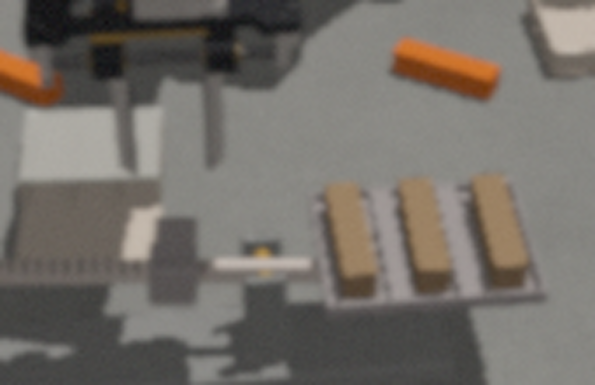

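All three bars lie in their seats (crop (350,240), (425,235), (500,230)). Now I lower the open fingers astride the fin.

>>> play_rows --pt "0.48 0.13 0.04 0.6 0 0 0" --pt "0.48 0.13 0.04 1.2 0 0 0" --pt "0.48 0.13 0.04 1.6 0 0 0" --pt "0.48 0.13 0.04 2.0 0 0 0" --pt "0.48 0.13 0.04 2.26 0 0 0" --pt "0.48 0.13 0.04 2.26 0 0 0" --pt "0.6 0.13 0.04 2.26 0 0 0" --pt "0.6 0.13 0.04 2.26 0 0 0" --pt "0.6 0.13 0.04 2.26 0 0 0"

```text
time: 17.0
tcp_pos: [0.6405, -0.0788, 0.1326]
orientation: [3.141, -0.05, 0.002]
contact_force: [0.5, -1.1, -0.2]
finger_gap: 0.0376
finger_force: 0.0
```

```bash
python3 - <<'E'
from h import *
s=state();print(s["time"],s["tcp_pos"],s["finger_gap"],s["finger_force"],s["contact_force"])
f=grab("scene"); t=grab("top")
a=cv2.resize(t["color"][115:165,190:390],None,fx=4,fy=4,interpolation=cv2.INTER_CUBIC)
b=cv2.resize(f["color"][160:260,130:330],None,fx=4,fy=4,interpolation=cv2.INTER_CUBIC)
cv2.imwrite("pics/k.png",np.vstack([a,b])[:,:,::-1])
E
```

```text
17.0 [ 0.64053564 -0.07879087  0.13257395] 0.03758178411245255 0.0 [ 0.4863474  -1.10771612 -0.24849613]
```

View pics/k.png

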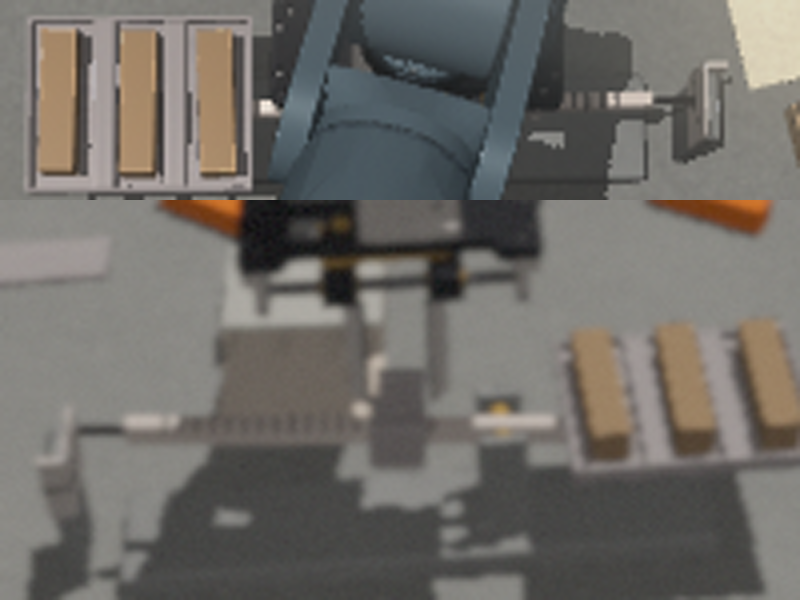

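The fingers straddle the fin at lower crop (400,400) and the pointer stands high at (100,430). Push the poise outward.

>>> play_rows --pt "0.6 0 0.3 0 0 0 0" --pt "0.6 0 0.6 0 0 0 0" --pt "0.6 0 0.9 0 0 0 0" --pt "0.6 0 1.2 0 0 0 0" --pt "0.6 0 1.5 0 0 0 0" --pt "0.6 0 1.8 0 0 0 0" --pt "0.6 0 2.1 0 0 0 0" --pt "0.6 0 2.3 0 0 0 0" --pt "0.6 0 2.5 0 0 0 0" --pt "0.6 0 2.5 0 0 0 0"

```text
time: 18.1
tcp_pos: [0.6372, -0.1547, 0.1315]
orientation: [3.14, -0.051, -0.002]
contact_force: [0.2, 0.1, -0.3]
finger_gap: 0.0379
finger_force: 0.0
```

```bash
cat >> h.py <<'E'
def pointer(show=True):
    """row of the dark pointer rod (scene view) between beam end and plate, against the row of the level pointer"""
    f=grab("scene"); g=cv2.cvtColor(f["color"],cv2.COLOR_RGB2GRAY).astype(float)
    if show: print(g[210:236,150:160].astype(int))
    lv=proj(f,[(.6358,-.2812,.095)])[0]; print("level px",lv.round(2)); return f
E
python3 - <<'E'
from h import *
s=state();print(s["time"],s["tcp_pos"],s["finger_gap"],s["finger_force"],s["contact_force"])
pointer()
E
```

```text
18.1 [ 0.63718755 -0.15465521  0.1314548 ] 0.037876214474148455 0.0 [ 0.23223521  0.13942299 -0.31814421]
[[138 139 139 138 137 139 139 140 136 137]
 [139 141 140 139 138 139 138 138 138 139]
 [139 139 139 140 138 139 139 138 140 140]
 [137 139 139 138 138 138 139 138 139 139]
 [137 136 139 138 139 138 139 139 140 140]
 [136 138 138 137 138 138 137 139 139 140]
 [134 138 139 137 139 139 139 138 140 137]
 [134 136 139 137 138 137 136 138 139 138]
 [125 132 131 130 130 129 129 126 127 128]
 [105 110 108 107 106 106 102 101  99 103]
 [ 74  74  76  76  73  74  73  66  70  70]
 [ 73  80  83  83  83  86  85  86  87  88]
 [ 96 112 120 123 122 121 121 122 124 121]
 [108 125 135 135 133 134 134 134 137 136]
 [109 127 137 137 137 136 137 136 137 138]
 [105 125 135 138 137 137 135 135 138 135]
 [110 128 135 138 138 137 136 133 132 123]
 [110 128 137 138 137 136 130 124 114 101]
 [110 130 135 138 135 130 116 102  90  81]
 [107 125 135 137 134 120  97  82  75  75]
 [100 120 131 130 122 108  88  74  70  71]
 [ 97 112 123 116 102  93  78  73  70  68]
 [ 83 101 107  93  81  74  73  70  72  69]
 [ 72  79  82  76  72  71  70  72  71  71]
 [ 70  67  69  73  72  70  72  70  69  70]
 [ 68  64  65  71  69  70  71  71  70  69]]
level px [151.38 223.85]
```

>>> play_rows --pt "0.6 0 -0.1 0 0 0 0" --pt "0.6 0 -0.1 0 0 0 0" --pt "0.6 0 -0.1 0 0 0 0" --pt "0.6 0 -0.1 0 0 0 0" --pt "0.6 0 -0.1 0 0 0 0" --pt "0.6 0 -0.1 0 0 0 0" --pt "0.6 0 -0.1 0 0 0 0" --pt "0.6 0 -0.1 0 0 0 0" --pt "0.6 0 -0.1 0 0 0 0" --pt "0.6 0 -0.1 0 0 0 0"

```text
time: 19.15
tcp_pos: [0.6377, -0.1506, 0.1317]
orientation: [-3.141, 0.05, 0.0]
contact_force: [0.1, -0.1, 0.5]
finger_gap: 0.0378
finger_force: 0.0
```

```bash
cat >> h.py <<'E'
def rod():
    f=grab("scene"); g=cv2.cvtColor(f["color"],cv2.COLOR_RGB2GRAY).astype(float)[210:233,152:155].mean(1)
    k=next(i for i in range(2,21) if g[i]<100 and g[i]<=g[i+1]); w=np.clip(138-g[k-2:k+3],0,None); r=210+(w*np.arange(k-2,k+3)).sum()/w.sum()
    # find block (poise) columns are read elsewhere; beam angle from rod row, level row 223.85
    print("rod row",round(r,2),"beam ~",round((223.85-r)*.0144,3)); return f
E
python3 - <<'E'
from h import *
rod();s=state();print(s["time"],s["tcp_pos"],s["contact_force"])
E
```

```text
rod row 217.95 beam ~ 0.085
19.2 [ 0.63770763 -0.15056521  0.13166872] [-0.23477972  0.89713242  0.99964337]
```

>>> play_rows --pt "0.6 0 0.2 0 0 0 0" --pt "0.6 0 0.4 0 0 0 0" --pt "0.6 0 0.6 0 0 0 0" --pt "0.6 0 0.6 0 0 0 0" --pt "0.6 0 0.5 0 0 0 0" --pt "0.6 0 0.5 0 0 0 0" --pt "0.6 0 0.5 0 0 0 0" --pt "0.6 0 0.5 0 0 0 0" --pt "0.6 0 0.5 0 0 0 0" --pt "0.6 0 0.5 0 0 0 0"

```text
time: 20.2
tcp_pos: [0.6372, -0.1655, 0.1317]
orientation: [3.141, -0.05, -0.0]
contact_force: [0.4, 0.4, -0.3]
finger_gap: 0.0376
finger_force: 0.0
```

>>> play_rows --pt "0.6 0 0 0 0 0 0" --pt "0.6 0 0 0 0 0 0" --pt "0.6 0 0 0 0 0 0" --pt "0.6 0 0 0 0 0 0" --pt "0.6 0 0 0 0 0 0" --pt "0.6 0 0 0 0 0 0"

```text
time: 20.8
tcp_pos: [0.6372, -0.1656, 0.1316]
orientation: [-3.141, 0.05, 0.0]
contact_force: [0.4, 0.4, -0.1]
finger_gap: 0.0377
finger_force: 0.0
```

```bash
python3 - <<'E'
from h import *
rod();s=state();print(s["time"],s["tcp_pos"],s["contact_force"])
E
```

```text
rod row 219.28 beam ~ 0.066
20.85 [ 0.63722101 -0.1655556   0.13169236] [ 0.22689301  0.09495398 -0.07725613]
```

>>> play_rows --pt "0.6 0 0.15 0 0 0 0" --pt "0.6 0 0.3 0 0 0 0" --pt "0.6 0 0.42 0 0 0 0" --pt "0.6 0 0.42 0 0 0 0" --pt "0.6 0 0.42 0 0 0 0" --pt "0.5 0 0.42 0 0 0 0" --pt "0.5 0 0.42 0 0 0 0" --pt "0.5 0 0.42 0 0 0 0" --pt "0.5 0 0.42 0 0 0 0" --pt "0.5 0 0.42 0 0 0 0"

```text
time: 21.85
tcp_pos: [0.6368, -0.1781, 0.1317]
orientation: [3.141, -0.05, 0.0]
contact_force: [0.7, -0.7, -0.0]
finger_gap: 0.0472
finger_force: 0.0
```

>>> play_rows --pt "0.5 0 0 0 0 0 0" --pt "0.5 0 0 0 0 0 0" --pt "0.5 0 0 0 0 0 0" --pt "0.5 0 0 0 0 0 0" --pt "0.5 0 0 0 0 0 0" --pt "0.5 0 0 0 0 0 0" --pt "0.5 0 0 0 0 0 0" --pt "0.5 0 0 0 0 0 0"

```text
time: 22.65
tcp_pos: [0.6368, -0.1782, 0.1317]
orientation: [3.141, -0.05, -0.0]
contact_force: [-0.1, 0.6, 0.8]
finger_gap: 0.0473
finger_force: 0.0
```

```bash
python3 - <<'E'
from h import *
rod();s=state();print(s["time"],s["tcp_pos"],s["contact_force"])
E
```

```text
rod row 223.35 beam ~ 0.007
22.7 [ 0.63681989 -0.17814531  0.1316463 ] [0.68560629 0.64112658 0.41827743]
```

>>> play_rows --pt "0.5 0 0 -0.3 0 0 0" --pt "0.5 0 0 -0.8 0 0 0" --pt "0.5 0 0 -1.6 0 0 0" --pt "0.5 0 0 -2.2 0 0 0" --pt "0.5 0 0 -2.2 0 0 0" --pt "0.5 0 0 -2.2 0 0 0" --pt "0.5 0 0 -2.2 0 0 0" --pt "0.5 0 0 -2.2 0 0 0" --pt "0.5 0 0 -2.2 0 0 0" --pt "0.5 0 0 -2.2 0 0 0"

```text
time: 23.7
tcp_pos: [0.6366, -0.1781, 0.197]
orientation: [-3.141, 0.05, 0.001]
contact_force: [1.0, 0.5, -0.9]
finger_gap: 0.0469
finger_force: 0.0
```

>>> play_rows --pt "0.5 0 0 0 0 0 0" --pt "0.5 0 0 0 0 0 0" --pt "0.5 0 0 0 0 0 0" --pt "0.5 0 0 0 0 0 0" --pt "0.5 0 0 0 0 0 0" --pt "0.5 0 0 0 0 0 0" --pt "0.5 0 0 0 0 0 0" --pt "0.5 0 0 0 0 0 0" --pt "0.5 0 0 0 0 0 0" --pt "0.5 0 0 0 0 0 0"

```text
time: 24.7
tcp_pos: [0.6368, -0.1781, 0.1977]
orientation: [-3.141, 0.05, -0.0]
contact_force: [-0.7, 0.1, -0.3]
finger_gap: 0.047
finger_force: 0.0
```

```bash
python3 - <<'E'
from h import *
f=rod();s=state();print(s["time"],s["tcp_pos"],s["contact_force"])
a=cv2.resize(f["color"][205:245,135:165],None,fx=14,fy=14,interpolation=cv2.INTER_CUBIC)
cv2.imwrite("pics/l.png",a[:,:,::-1])
E
```

```text
rod row 223.97 beam ~ -0.002
24.75 [ 0.63681666 -0.17813005  0.19765956] [ 0.53024508  0.02160085 -1.06522546]
```

View pics/l.png

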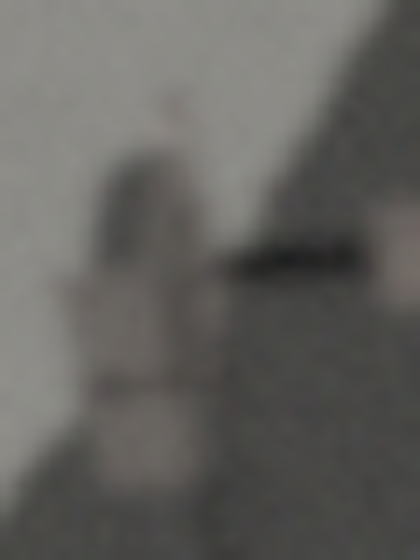

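The pointer rod is at crop (290,258), steady, with the plate to its left. I'll cross-check "level" against the two stops using the first image.

```bash
python3 - <<'E'
from h import *
g0=cv2.cvtColor(cv2.imread("pics/scene0.png"),cv2.COLOR_BGR2GRAY)
print(g0[220:238,149:160])
f=grab("scene"); g=cv2.cvtColor(f["color"],cv2.COLOR_RGB2GRAY); print(g[216:232,149:160])
for y in(-.275,-.28,-.285): print(proj(f,[(.6358,y,.095)]).round(2),proj(f,[(.6358,y,.119)]).round(2),proj(f,[(.6358,y,.071)]).round(2))
E
```

```text
[[108 120 128 130 132 131 132 131 130 129 130]
 [103 119 127 129 129 131 131 130 132 130 130]
 [104 118 126 130 130 130 132 130 132 130 132]
 [105 116 126 130 132 131 131 130 131 132 133]
 [105 114 123 131 131 130 131 130 129 130 133]
 [104 114 125 130 130 131 127 131 129 132 130]
 [104 114 123 129 129 132 131 129 130 131 131]
 [105 117 126 130 129 127 127 127 126 125 124]
 [104 115 120 123 121 118 117 114 111 103 102]
 [102 109 110 107  97  91  88  83  78  75  72]
 [ 99 101  96  87  75  70  69  71  76  80  83]
 [ 96  97  97  99  95  95  97 105 111 114 114]
 [ 93  94 105 114 118 120 122 126 127 129 129]
 [ 91  90 102 120 129 129 131 130 130 132 131]
 [ 90  86 100 120 128 132 132 131 133 132 131]
 [ 91  84  97 116 129 133 133 132 132 132 132]
 [ 91  84  91 112 127 132 134 135 133 133 131]
 [ 89  81  86 107 124 132 134 134 134 133 132]]
[[129 136 139 138 137 127 110  87  73  73  72]
 [128 137 141 139 130 116  94  78  71  72  72]
 [120 132 136 135 121  98  82  72  72  71  72]
 [112 128 135 130 114  88  73  73  71  69  69]
 [109 124 131 124 109  84  71  71  70  70  68]
 [105 117 121 112  93  72  65  67  67  62  61]
 [ 99 105 103  88  69  52  54  51  50  51  50]
 [ 90  84  74  58  44  37  38  31  35  36  42]
 [ 85  75  60  46  38  41  42  44  48  49  51]
 [ 83  81  68  61  60  61  58  60  62  62  64]
 [ 87  93  79  72  70  69  67  71  68  69  70]
 [ 86  90  79  71  71  69  73  67  69  70  70]
 [ 80  81  76  69  73  71  70  73  72  70  70]
 [ 79  74  72  70  71  72  72  70  71  71  73]
 [ 76  74  71  70  71  73  70  71  72  72  71]
 [ 76  72  71  71  70  70  71  74  71  72  71]]
[[153.82 223.65]] [[152.35 216.94]] [[155.25 230.19]]
[[151.85 223.82]] [[150.35 217.1 ]] [[153.31 230.36]]
[[149.88 223.98]] [[148.36 217.26]] [[151.37 230.52]]
```

The stops read rows 229.8 and 217.95 (middle 223.9). The pointer rests at 223.5, so the beam is about +0.006 rad. Weighing is done and held over 1 s. Now run the poise back to zero.

>>> play_rows --pt "0.5 0 0 0.8 0 0 0" --pt "0.5 0 0 1.6 0 0 0" --pt "0.5 0 0 2.2 0 0 0" --pt "0.5 0 0 2.2 0 0 0" --pt "0.5 0 -0.5 2.2 0 0 0" --pt "0.5 0 -1.0 2.2 0 0 0" --pt "0.5 0 -1.5 2.2 0 0 0" --pt "0.5 0 -2.0 2.2 0 0 0" --pt "0.5 0 -2.5 2.2 0 0 0" --pt "0.5 0 -3.0 2.2 0 0 0"

```text
time: 25.8
tcp_pos: [0.6401, -0.0866, 0.1321]
orientation: [3.141, -0.049, 0.002]
contact_force: [1.7, -1.5, -1.0]
finger_gap: 0.0468
finger_force: 0.8
```

>>> play_rows --pt "0.5 0 -0.3 0 0 0 0" --pt "0.5 0 -0.6 0 0 0 0" --pt "0.5 0 -0.8 0 0 0 0" --pt "0.5 0 -0.9 0 0 0 0" --pt "0.5 0 -0.9 0 0 0 0"

```text
time: 26.3
tcp_pos: [0.6404, -0.0608, 0.1314]
orientation: [-3.141, 0.05, 0.001]
contact_force: [0.7, 0.2, 0.2]
finger_gap: 0.047
finger_force: 0.0
```

```bash
python3 - <<'E'
from h import *
f=rod();s=state();print(s["time"],s["tcp_pos"],s["contact_force"])
for c in tan(f,(240,170,345,235),amin=20): print("scene",c.mean(0),cv2.boundingRect(c))
E
```

```text
rod row 216.97 beam ~ 0.099
26.35 [ 0.64049335 -0.06109605  0.13156784] [-0.94067692  0.64624785 -0.1526492 ]
scene [300.54545455 204.90909091] (294, 191, 14, 28)
scene [276.04615385 204.63076923] (270, 191, 13, 28)
scene [322.14925373 204.10447761] (315, 190, 16, 29)
```

>>> play_rows --pt "0.5 0 -0.1 0 0 0 0" --pt "0.5 0 -0.2 0 0 0 0" --pt "0.5 0 -0.28 0 0 0 0" --pt "0.5 0 -0.28 0 0 0 0"

```text
time: 26.75
tcp_pos: [0.6408, -0.0525, 0.1316]
orientation: [-3.141, 0.05, 0.0]
contact_force: [0.2, -0.6, -0.8]
finger_gap: 0.047
finger_force: 0.2
```

>>> play_rows --pt "0.5 0 -0.04 0 0 0 0" --pt "0.5 0 -0.07 0 0 0 0" --pt "0.5 0 -0.07 0 0 0 0"

```text
time: 27.05
tcp_pos: [0.6409, -0.0506, 0.1316]
orientation: [-3.141, 0.05, 0.0]
contact_force: [0.3, -0.6, -0.4]
finger_gap: 0.0468
finger_force: 0.4
```

>>> play_rows --pt "0.5 0 -0.04 0 0 0 0" --pt "0.5 0 -0.07 0 0 0 0" --pt "0.5 0 -0.07 0 0 0 0"

```text
time: 27.35
tcp_pos: [0.641, -0.0485, 0.1316]
orientation: [-3.141, 0.05, 0.0]
contact_force: [0.1, -1.2, -0.5]
finger_gap: 0.0472
finger_force: 0.4
```

>>> play_rows --pt "0.5 0 -0.04 0 0 0 0" --pt "0.5 0 -0.07 0 0 0 0" --pt "0.5 0 -0.07 0 0 0 0"

```text
time: 27.65
tcp_pos: [0.641, -0.0475, 0.1319]
orientation: [3.139, -0.05, 0.0]
contact_force: [-1.2, -4.6, -1.4]
finger_gap: 0.0473
finger_force: 2.4
```

The poise is at the stop (−4.6 N in y). Back off, lift, and measure the bars on the pan and the case.

>>> play_rows --pt "0.5 0 0.12 0 0 0 0" --pt "0.5 0 0.12 -0.5 0 0 0" --pt "0.5 0 0.12 -1.2 0 0 0" --pt "0.5 0 0.12 -2.2 0 0 0" --pt "0.5 0 0.12 -2.3 0 0 0" --pt "0.5 0 0.12 -2.3 0 0 0"

```text
time: 28.25
tcp_pos: [0.6417, -0.05, 0.2024]
orientation: [3.141, -0.05, 0.005]
contact_force: [-0.4, 0.7, -0.0]
finger_gap: 0.047
finger_force: 0.0
```

```bash
python3 - <<'E'
from h import *
t=grab("top"); f=grab("scene"); s=state();print(s["time"],s["tcp_pos"],s["finger_gap"])
for c in tan(t,(190,105,262,175)):
    r=cv2.minAreaRect(ray(t,c,0.135)[:,:2].astype(np.float32)); print("pan",r)
rel((.643,.0495,.122),-1.8)
# steel poise extent along the beam, scene
g=cv2.cvtColor(f["color"],cv2.COLOR_RGB2GRAY); print(g[214,215:262].tolist()); print(proj(f,[(.641,-.0603-.0018*0,.117),(.641,-.042,.117),(.641,-.078,.117)]).round(1).tolist())
E
```

```text
28.35 [ 0.64027308 -0.04975431  0.19949186] 0.04698553196382376
pan ((0.6419236660003662, 0.10316886007785797), (0.02210630290210247, 0.09513598680496216), 89.03561401367188)
pan ((0.6447222232818604, 0.15820345282554626), (0.022117646411061287, 0.098035529255867), 89.28883361816406)
rel [-0.01, -3.31, 2.59] [-0.01, 0.01, -0.0]
[96, 99, 100, 92, 93, 102, 114, 120, 122, 124, 115, 103, 103, 104, 102, 92, 85, 78, 78, 80, 75, 76, 80, 77, 79, 78, 77, 77, 81, 87, 98, 110, 112, 106, 104, 108, 134, 159, 173, 179, 180, 178, 174, 171, 173, 175, 177]
[[236.9, 212.0], [244.0, 211.4], [230.1, 212.5]]
```

>>> play_rows --pt "0.5 0 -1.2 0 0 0 0" --pt "0.5 0 -2.4 0 0 0 0" --pt "0.5 0 -3.3 0 0 0 0" --pt "0.5 0 -3.3 0 0 0 0" --pt "0.5 0 -3.3 0.9 0 0 0" --pt "0.5 0 -3.3 1.8 0 0 0" --pt "0.5 0 -3.3 2.55 0 0 0" --pt "0.5 0 -3.3 2.55 0 0 0" --pt "0.9 0 -3.3 2.55 0 0 0" --pt "0.9 0 -3.3 2.55 0 0 0"

```text
time: 29.35
tcp_pos: [0.645, 0.0482, 0.1256]
orientation: [3.141, -0.051, 0.003]
contact_force: [0.1, -0.8, 0.5]
finger_gap: 0.0343
finger_force: 0.4
```

>>> play_rows --pt "0.9 0 0 0 0 0 0" --pt "0.9 0 0 0 0 0 0" --pt "0.9 0 0 0 0 0 0" --pt "0.9 0 0 -1.0 0 0 0" --pt "0.9 0 0 -2.0 0 0 0" --pt "0.9 0 0 -2.5 0 0 0" --pt "0.9 0 0 -2.5 0 0 0"

```text
time: 30.05
tcp_pos: [0.6455, 0.0489, 0.202]
orientation: [3.141, -0.05, 0.008]
contact_force: [-0.2, -0.8, -0.7]
finger_gap: 0.0247
finger_force: 30.0
```

```bash
cat >> h.py <<'E'
XC=np.array([-.9974,.0715]); YC=np.array([-.0715,-.9974]); O=np.array([.4515,-.1460])  # case axes and mouth origin
def case(x,y): return O+x*XC+y*YC
E
python3 - <<'E'
from h import *
s=state();print(s["time"],s["tcp_pos"],s["finger_gap"],s["finger_force"],s["contact_force"])
# case yaw: tool x along -XC -> yaw
print(np.degrees(np.arctan2(-XC[1],-XC[0])))
for y in(-.04,0,.04): print(y,case(-.06,y).round(4),case(-.022,y).round(4))
p=case(-.062,.04); rel((p[0],p[1],.18),-4.1)
rel((p[0],p[1],.05),-4.1)
E
```

```text
30.05 [0.64548443 0.04888764 0.20195847] 0.02469900458892039 29.9516424536705 [-0.16889179 -0.76738683 -0.7030085 ]
-4.1003131342383705
-0.04 [ 0.5142 -0.1104] [ 0.4763 -0.1077]
0 [ 0.5113 -0.1503] [ 0.4734 -0.1476]
0.04 [ 0.5085 -0.1902] [ 0.4706 -0.1875]
rel [-4.25, 8.11, 0.71] [0.0, -0.04, 0.29]
rel [-4.27, 8.11, 5.05] [0.0, -0.04, 0.29]
```

```bash
python3 - <<'E'
from h import *
t=grab("top"); im=cv2.imread("pics/top0.png"); g=cv2.cvtColor(im,cv2.COLOR_BGR2GRAY).astype(float)
# sub-pixel left/right edges of apron (z .004) rows 185..203 and roof (z .036) rows 214..236
def edges(rows,z,xr):
    L=[];Rr=[]
    for r in rows:
        for side,(a,b),out in(("L",(280,303),L),("R",(322,346),Rr)):
            p=g[r,a:b]; d=np.abs(np.diff(p)); k=d.argmax(); w=d[max(0,k-1):k+2]; out.append((a+k+.5+((np.arange(len(w))-min(1,k))*w).sum()/w.sum(),r))
    L=ray(t,L,z)[:,:2];Rr=ray(t,Rr,z)[:,:2]
    for n,e in(("L",L),("R",Rr)):
        k,c=np.polyfit(e[:,0],e[:,1],1); res=e[:,1]-k*e[:,0]-c; ok=abs(res)<.003; k,c=np.polyfit(e[ok,0],e[ok,1],1)
        print(n,"slope deg",np.degrees(np.arctan(k)).round(2),"y at x=.4515:",round(k*.4515+c,4),"y at .51:",round(k*.51+c,4),ok.sum())
edges(range(185,203),.004,0); edges(range(214,236),.036,0)
print(g[176:186,310].tolist(), ray(t,[(310,180),(310,181)],.004)[:,0])
print(g[204:214,300].tolist(),g[204:214,313].tolist(),ray(t,[(310,208),(310,209)],.036)[:,0])
E
```

```text
L slope deg -3.8 y at x=.4515: -0.0863 y at .51: -0.0902 18
R slope deg -3.2 y at x=.4515: -0.2065 y at .51: -0.2098 18
L slope deg -3.01 y at x=.4515: -0.0845 y at .51: -0.0876 22
R slope deg -3.05 y at x=.4515: -0.2055 y at .51: -0.2086 21
[121.0, 122.0, 119.0, 119.0, 119.0, 160.0, 196.0, 197.0, 198.0, 197.0] [0.53915829 0.53610351]
[200.0, 201.0, 201.0, 110.0, 153.0, 175.0, 176.0, 176.0, 177.0, 177.0] [199.0, 199.0, 200.0, 199.0, 126.0, 172.0, 176.0, 176.0, 176.0, 176.0] [0.4528854  0.44994439]
```

```bash
sed -i 's/^XC=.*/XC=np.array([-.9983,.0576]); YC=np.array([-.0576,-.9983]); O=np.array([.4512,-.1458])/' h.py; python3 - <<'E'
from h import *
p=case(-.062,.04); rel((p[0],p[1],.19),-3.3); rel((p[0],p[1],.05),-3.3)
E
```

```text
rel [-4.2, 8.08, 0.31] [-0.0, -0.01, 0.18]
rel [-4.2, 8.08, 4.98] [-0.0, -0.01, 0.18]
```

>>> play_rows --pt "0.9 -0.6 1.2 0 0 0 0.18" --pt "0.9 -1.3 2.6 0 0 0 0.18" --pt "0.9 -2.0 4.0 0 0 0 0.18" --pt "0.9 -2.8 5.4 0 0 0 0.18" --pt "0.9 -3.5 6.8 0 0 0 0.18" --pt "0.9 -4.2 8.08 0 0 0 0.18" --pt "0.9 -4.2 8.08 1.5 0 0 0.18" --pt "0.9 -4.2 8.08 3.0 0 0 0.18" --pt "0.9 -4.2 8.08 4.5 0 0 0.18" --pt "0.9 -4.2 8.08 4.5 0 0 0.18"

```text
time: 31.1
tcp_pos: [0.506, -0.1867, 0.0566]
orientation: [-3.134, 0.091, 0.015]
contact_force: [-0.2, 0.3, -2.4]
finger_gap: 0.0245
finger_force: 29.9
```

>>> play_rows --pt "0.9 0 0 0 0 0 0" --pt "0.9 0 0 0 0 0 0"

```text
time: 31.3
tcp_pos: [0.5105, -0.1894, 0.0647]
orientation: [3.14, -0.089, 0.0]
contact_force: [-0.1, -0.3, -0.8]
finger_gap: 0.0245
finger_force: 29.9
```

```bash
python3 - <<'E'
from h import *
s=state();print(s["time"],s["tcp_pos"],s["finger_gap"],s["finger_force"],s["contact_force"])
p=case(-.062,.04); rel((p[0],p[1],.018),-3.3)
E
```

```text
31.3 [ 0.51053756 -0.18942113  0.06470025] 0.024490686645625957 29.930037260055542 [-0.0823593  -0.27424199 -0.77387056]
rel [0.01, -0.0, 1.56] [0.0, -0.0, 0.01]
```

>>> play_rows --pt "0.9 0 0 0.7 0 0 0" --pt "0.9 0 0 1.2 0 0 0" --pt "0.9 0 0 1.35 0 0 0" --pt "0.9 0 0 1.35 0 0 0" --pt "0.9 0 0 1.35 0 0 0"

```text
time: 31.8
tcp_pos: [0.5107, -0.1896, 0.0243]
orientation: [3.14, -0.089, 0.001]
contact_force: [0.4, 0.9, -0.5]
finger_gap: 0.0242
finger_force: 30.0
```

>>> play_rows --pt "0.9 0 0 0.05 0 0 0" --pt "0.9 0 0 0.08 0 0 0" --pt "0.9 0 0 0.08 0 0 0"

```text
time: 32.1
tcp_pos: [0.5115, -0.1899, 0.0225]
orientation: [3.139, -0.09, 0.003]
contact_force: [0.6, 0.6, 4.5]
finger_gap: 0.0246
finger_force: 30.0
```

>>> play_rows --pt "0.9 0 0 0.05 0 0 0" --pt "0.9 0 0 0.06 0 0 0" --pt "0.9 0 0 0.06 0 0 0"

```text
time: 32.4
tcp_pos: [0.5116, -0.1902, 0.022]
orientation: [3.139, -0.089, 0.002]
contact_force: [-3.5, 2.7, 16.6]
finger_gap: 0.0244
finger_force: 30.0
```

Contact at TCP z≈0.0225: the bar is held high. It rests on the apron, so I regrip lower and slide it in.

>>> play_rows --pt "0.9 0 0 -0.06 0 0 0" --pt "0.7 0 0 -0.06 0 0 0" --pt "0.6 0 0 -0.06 0 0 0" --pt "0.6 0 0 0.15 0 0 0" --pt "0.6 0 0 0.3 0 0 0" --pt "0.6 0 0 0.3 0 0 0" --pt "0.9 0 0 0.3 0 0 0" --pt "0.9 0 0 0.3 0 0 0" --pt "0.9 0 0 0.3 0 0 0" --pt "0.9 0 0 0.3 0 0 0"

```text
time: 33.4
tcp_pos: [0.5103, -0.1894, 0.0104]
orientation: [-3.14, 0.09, 0.0]
contact_force: [-0.6, -1.1, -0.8]
finger_gap: 0.0246
finger_force: 30.0
```

```bash
python3 - <<'E'
from h import *
s=state();print(s["time"],s["tcp_pos"],s["finger_gap"],s["finger_force"],s["contact_force"])
p=case(-.022,.04); rel((p[0],p[1],.0125),-3.3)
f=grab("scene");t=grab("top")
b=cv2.resize(f["color"][155:235,160:280],None,fx=6,fy=6,interpolation=cv2.INTER_CUBIC)
cv2.imwrite("pics/m.png",b[:,:,::-1])
for c in tan(t,(280,160,350,260),amin=15):
    r=cv2.minAreaRect(ray(t,c,0.029)[:,:2].astype(np.float32)); print("bar",r)
E
```

```text
33.4 [ 0.51033752 -0.18940029  0.01042674] 0.02460740118272977 29.98299926519394 [-0.5514755  -1.09711487 -0.79736961]
rel [-1.32, -0.0, -0.07] [-0.0, 0.0, 0.0]
```

View pics/m.png

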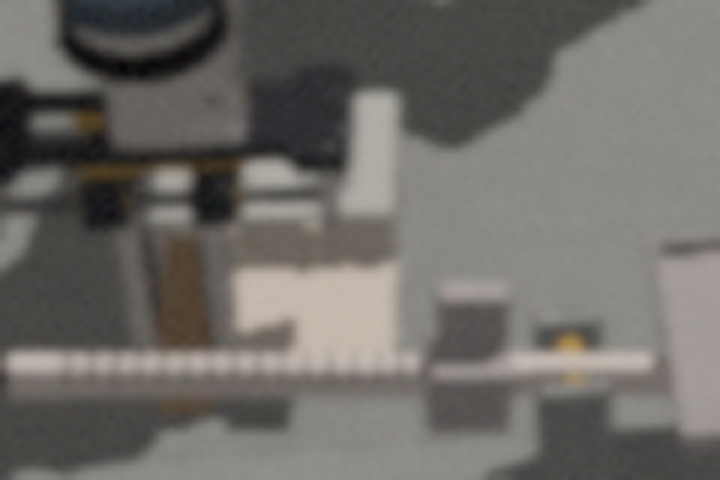

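The bar is held in front of the −y lane (crop (185,290)), with the apron flat behind the beam. Slide it in slowly, watching the force.

>>> play_rows --pt "0.9 -0.15 0 -0.02 0 0 0" --pt "0.9 -0.3 0 -0.02 0 0 0" --pt "0.9 -0.45 0 -0.02 0 0 0" --pt "0.9 -0.45 0 -0.02 0 0 0"

```text
time: 33.9
tcp_pos: [0.4961, -0.1884, 0.0108]
orientation: [-3.14, 0.09, 0.001]
contact_force: [-0.5, -0.0, -1.9]
finger_gap: 0.0247
finger_force: 30.0
```

>>> play_rows --pt "0.9 -0.15 0 0 0 0 0" --pt "0.9 -0.3 0 0 0 0 0" --pt "0.9 -0.45 0 0 0 0 0" --pt "0.9 -0.6 0 0 0 0 0" --pt "0.9 -0.75 0 0 0 0 0" --pt "0.9 -0.87 0 0 0 0 0" --pt "0.9 -0.87 0 0 0 0 0"

```text
time: 34.6
tcp_pos: [0.4704, -0.187, 0.011]
orientation: [-3.14, 0.09, 0.0]
contact_force: [-0.6, -0.1, -1.5]
finger_gap: 0.0248
finger_force: 30.0
```

>>> play_rows --pt "0.7 0 0 0 0 0 0" --pt "0.6 0 0 0 0 0 0" --pt "0.6 0 0 0 0 0 0" --pt "0.6 0 0 -1.0 0 0 0" --pt "0.9 0 0 -1.6 0 0 0" --pt "1.0 1.2 0 -1.6 0 0 0" --pt "1.0 2.4 0 -1.6 0 0 0" --pt "1.0 2.4 0 -1.6 0 0 0" --pt "1.0 2.4 0 -0.8 0 0 0" --pt "1.0 2.4 0 -0.05 0 0 0"

```text
time: 35.6
tcp_pos: [0.543, -0.1914, 0.0124]
orientation: [3.14, -0.089, 0.001]
contact_force: [-0.5, 0.8, -0.2]
finger_gap: -0.0
finger_force: 0.0
```

```bash
python3 - <<'E'
from h import *
s=state();print(s["time"],s["tcp_pos"],s["finger_gap"],s["finger_force"],s["contact_force"])
p=case(-.03,.04); rel((p[0],p[1],.012),-3.3)
f=grab("scene")
for c in tan(f,(165,170,250,235),amin=8): print(c.mean(0),cv2.boundingRect(c))
p=lambda x,y,z:proj(f,[(*case(x,y),z)]).round(1).tolist()
print(p(-.072,.04,.029),p(-.03,.04,.029))
E
```

```text
35.6 [ 0.54296953 -0.19137892  0.01235314] -7.543277214233277e-06 0.0 [-0.46822686  0.81800399 -0.23412216]
rel [-2.14, -0.01, 0.01] [0.0, -0.01, 0.01]
[193.93333333 202.26666667] (193, 199, 3, 8)
[[189.9, 209.3]] [[190.7, 199.5]]
```

>>> play_rows --pt "1 -0.3 0 0 0 0 0" --pt "1 -0.6 0 0 0 0 0" --pt "1 -0.9 0 0 0 0 0" --pt "1 -1.2 0 0 0 0 0" --pt "1 -1.5 0 0 0 0 0" --pt "1 -1.75 0 0 0 0 0" --pt "1 -2.0 0 0 0 0 0" --pt "1 -2.2 0 0 0 0 0" --pt "1 -2.35 0 0 0 0 0" --pt "1 -2.35 0 0 0 0 0"

```text
time: 36.65
tcp_pos: [0.4714, -0.1869, 0.0122]
orientation: [-3.14, 0.09, 0.002]
contact_force: [-0.7, -0.2, 0.5]
finger_gap: 0.0005
finger_force: 0.0
```

>>> play_rows --pt "1 -0.05 0 0 0 0 0" --pt "1 -0.1 0 0 0 0 0" --pt "1 -0.1 0 0 0 0 0"

```text
time: 36.95
tcp_pos: [0.4689, -0.1868, 0.0122]
orientation: [-3.14, 0.089, 0.002]
contact_force: [0.8, -0.4, -0.8]
finger_gap: 0.0003
finger_force: 0.0
```

>>> play_rows --pt "1 -0.05 0 0 0 0 0" --pt "1 -0.08 0 0 0 0 0" --pt "1 -0.08 0 0 0 0 0"

```text
time: 37.25
tcp_pos: [0.4683, -0.1875, 0.0132]
orientation: [3.139, -0.09, 0.005]
contact_force: [5.4, 0.1, -0.5]
finger_gap: 0.0004
finger_force: 2.6
```

>>> play_rows --pt "1 -0.03 0 0 0 0 0" --pt "1 -0.06 0 0 0 0 0" --pt "1 -0.06 0 0 0 0 0"

```text
time: 37.55
tcp_pos: [0.4682, -0.1881, 0.0141]
orientation: [3.138, -0.091, 0.012]
contact_force: [8.6, -1.4, -0.9]
finger_gap: 0.0003
finger_force: 4.5
```

>>> play_rows --pt "1 0.5 0 0 0 0 0" --pt "1 0.8 0 -1 0 0 0" --pt "1 0.8 0 -2.5 0 0 0" --pt "1 0.8 0 -4.0 0 0 0" --pt "0.6 0.8 0 -5.5 0 0 0" --pt "0.5 0.8 0 -6.3 0 0 0" --pt "0.5 0.8 0 -6.3 0 0 0" --pt "0.5 0.8 0 -6.3 0 0 0"

```text
time: 38.35
tcp_pos: [0.4885, -0.1879, 0.2008]
orientation: [-3.14, 0.089, 0.002]
contact_force: [-0.1, 0.5, -0.4]
finger_gap: 0.0294
finger_force: 0.0
```

```bash
python3 - <<'E'
from h import *
s=state();print(s["time"],s["tcp_pos"],s["finger_gap"],s["finger_force"],s["contact_force"])
f=grab("scene");t=grab("top")
for c in tan(f,(165,165,250,240),amin=5): print("sc",c.mean(0),cv2.boundingRect(c),ray(f,c,.029)[:,0].max(),ray(f,c,.029)[:,1].mean())
for c in tan(t,(280,180,350,260),amin=5): print("top",c.mean(0),ray(t,c,.029).min(0),ray(t,c,.029).max(0))
for c in tan(t,(190,105,262,175)):
    r=cv2.minAreaRect(ray(t,c,0.135)[:,:2].astype(np.float32)); print("pan",r)
rel((.643,.1045,.19),-1.8);rel((.643,.1045,.1195),-1.8)
E
```

```text
38.35 [ 0.48846897 -0.18791368  0.20077332] 0.02935951227213355 0.0 [-0.13975178  0.50304442 -0.3559268 ]
sc [191.63636364 194.72727273] (188, 193, 9, 5) 0.4671009445640688 -0.18481490311241072
pan ((0.6433194279670715, 0.1031428799033165), (0.022101331502199173, 0.09792809188365936), 89.03561401367188)
pan ((0.6447046399116516, 0.1582011878490448), (0.02211267687380314, 0.09800038486719131), 89.28883361816406)
rel [4.61, -10.01, 0.31] [-0.02, 0.03, -0.18]
rel [4.62, -10.01, 2.66] [-0.02, 0.03, -0.18]
```

Bar A is home (firm stop, 8.6 N). Fetch bar B.

>>> play_rows --pt "0.5 0.6 -1.3 0 0 0 -0.18" --pt "0.5 1.3 -2.8 0 0 0 -0.18" --pt "0.5 2.0 -4.3 0 0 0 -0.18" --pt "0.5 2.7 -5.8 0 0 0 -0.18" --pt "0.5 3.4 -7.3 0 0 0 -0.18" --pt "0.5 4.0 -8.8 0 0 0 -0.18" --pt "0.5 4.6 -10.0 0 0 0 -0.18" --pt "0.5 4.6 -10.0 0 0 0 -0.18" --pt "0.5 4.6 -10.0 0.8 0 0 -0.18" --pt "0.5 4.6 -10.0 0.8 0 0 -0.18"

```text
time: 39.45
tcp_pos: [0.6406, 0.1031, 0.172]
orientation: [3.141, -0.05, -0.016]
contact_force: [-0.1, 0.7, -0.7]
finger_gap: 0.0472
finger_force: 0.0
```

>>> play_rows --pt "0.5 0 0 0 0 0 0" --pt "0.5 0 0 0 0 0 0"

```text
time: 39.65
tcp_pos: [0.644, 0.1027, 0.1779]
orientation: [3.141, -0.052, 0.0]
contact_force: [0.5, 0.1, 0.7]
finger_gap: 0.0471
finger_force: 0.0
```

```bash
python3 - <<'E'
from h import *
s=state();print(s["time"],s["tcp_pos"],s["finger_gap"])
rel((.643,.104,.120),-1.8)
E
```

```text
39.65 [0.64402435 0.10270165 0.17794637] 0.04713247633167024
rel [-0.04, -0.04, 1.93] [0.0, -0.0, -0.01]
```

>>> play_rows --pt "0.5 -0.04 -0.03 0.8 0 0 0" --pt "0.5 -0.04 -0.03 1.5 0 0 0" --pt "0.5 -0.04 -0.03 1.93 0 0 0" --pt "0.5 -0.04 -0.03 1.93 0 0 0" --pt "0.5 -0.04 -0.03 1.93 0 0 0" --pt "0.9 -0.04 -0.03 1.93 0 0 0" --pt "0.9 -0.04 -0.03 1.93 0 0 0" --pt "0.9 -0.04 -0.03 1.93 0 0 0" --pt "0.9 -0.04 -0.03 1.93 0 0 0" --pt "0.9 -0.04 -0.03 1.93 0 0 0"

```text
time: 40.65
tcp_pos: [0.6433, 0.1043, 0.1201]
orientation: [3.141, -0.05, 0.002]
contact_force: [1.2, 0.0, 1.3]
finger_gap: 0.0245
finger_force: 30.0
```

>>> play_rows --pt "0.9 0 0 -0.5 0 0 0" --pt "0.9 0 0 -1.5 0 0 0" --pt "0.9 0 0 -2.5 0 0 0" --pt "0.9 0 0 -2.7 0 0 0" --pt "0.9 0 0 -2.7 0 0 0" --pt "0.9 0 0 -2.7 0 0 0"

```text
time: 41.25
tcp_pos: [0.6419, 0.1044, 0.199]
orientation: [-3.141, 0.05, 0.004]
contact_force: [0.0, -0.2, -1.6]
finger_gap: 0.0243
finger_force: 30.0
```

```bash
python3 - <<'E'
from h import *
s=state();print(s["time"],s["tcp_pos"],s["finger_gap"],s["finger_force"])
p=case(-.062,0);rel((*p,.19),-3.3);rel((*p,.06),-3.3)
E
```

```text
41.25 [0.64186825 0.10440846 0.19900016] 0.02431005066625545 29.999650418758392
rel [-4.02, 8.59, 0.31] [0.0, 0.02, 0.18]
rel [-4.01, 8.59, 4.64] [0.0, 0.02, 0.18]
```

>>> play_rows --pt "0.9 -0.6 1.3 0 0 0 0.18" --pt "0.9 -1.3 2.8 0 0 0 0.18" --pt "0.9 -2.0 4.3 0 0 0 0.18" --pt "0.9 -2.7 5.8 0 0 0 0.18" --pt "0.9 -3.4 7.3 0 0 0 0.18" --pt "0.9 -4.02 8.59 0 0 0 0.18" --pt "0.9 -4.02 8.59 1.2 0 0 0.18" --pt "0.9 -4.02 8.59 2.7 0 0 0.18" --pt "0.9 -4.02 8.59 4.2 0 0 0.18" --pt "0.9 -4.02 8.59 4.7 0 0 0.18"

```text
time: 42.25
tcp_pos: [0.5091, -0.147, 0.0531]
orientation: [-3.135, 0.09, 0.017]
contact_force: [-0.8, 0.4, -1.1]
finger_gap: 0.0245
finger_force: 30.0
```

>>> play_rows --pt "0.9 0 0 0 0 0 0" --pt "0.9 0 0 0 0 0 0" --pt "0.9 0 0 0 0 0 0"

```text
time: 42.55
tcp_pos: [0.5159, -0.1502, 0.0621]
orientation: [3.138, -0.089, 0.006]
contact_force: [0.0, -0.3, -0.8]
finger_gap: 0.0249
finger_force: 30.0
```

```bash
python3 - <<'E'
from h import *
s=state();print(s["time"],s["tcp_pos"],s["finger_gap"],s["finger_force"])
p=case(-.062,0);rel((*p,.019),-3.3)
E
```

```text
42.55 [ 0.51593249 -0.15015885  0.06211801] 0.024942025603005395 29.999680817127228
rel [-0.1, -0.02, 1.44] [0.01, -0.03, 0.01]
```

>>> play_rows --pt "0.9 0 0 0.7 0 0 0" --pt "0.9 0 0 1.2 0 0 0" --pt "0.9 0 0 1.4 0 0 0" --pt "0.9 0 0 1.4 0 0 0" --pt "0.9 0 0 1.4 0 0 0"

```text
time: 43.05
tcp_pos: [0.5145, -0.1496, 0.0183]
orientation: [3.14, -0.09, 0.001]
contact_force: [-0.4, -0.6, -1.0]
finger_gap: 0.0246
finger_force: 30.0
```

>>> play_rows --pt "0.9 0 0 0.05 0 0 0" --pt "0.9 0 0 0.08 0 0 0" --pt "0.9 0 0 0.08 0 0 0"

```text
time: 43.35
tcp_pos: [0.5147, -0.1496, 0.0164]
orientation: [3.14, -0.089, 0.001]
contact_force: [-2.5, 1.6, 5.8]
finger_gap: 0.0246
finger_force: 30.0
```

```bash
python3 - <<'E'
from h import *
s=state();print(s["time"],s["tcp_pos"],s["finger_gap"],s["contact_force"])
p=case(-.062,0);rel((*p,.012),-3.3)
E
```

```text
43.35 [ 0.5146984  -0.14964896  0.01641932] 0.024617916655949795 [-2.48787421  1.57119948  5.78500917]
rel [-0.05, -0.01, 0.15] [0.0, -0.01, 0.0]
```

>>> play_rows --pt "0.9 0 0 -0.04 0 0 0" --pt "0.9 -0.15 0 -0.04 0 0 0" --pt "0.9 -0.3 0 -0.04 0 0 0" --pt "0.9 -0.45 0 -0.04 0 0 0" --pt "0.9 -0.45 0 -0.04 0 0 0"

```text
time: 43.85
tcp_pos: [0.4998, -0.1485, 0.0164]
orientation: [-3.14, 0.09, 0.001]
contact_force: [-1.6, -0.4, 0.6]
finger_gap: 0.0245
finger_force: 30.0
```

>>> play_rows --pt "0.9 -0.15 0 0 0 0 0" --pt "0.9 -0.3 0 0 0 0 0" --pt "0.9 -0.45 0 0 0 0 0" --pt "0.9 -0.6 0 0 0 0 0" --pt "0.9 -0.75 0 0 0 0 0" --pt "0.9 -0.9 0 0 0 0 0" --pt "0.9 -0.9 0 0 0 0 0"

```text
time: 44.55
tcp_pos: [0.4729, -0.1469, 0.0164]
orientation: [-3.14, 0.09, 0.001]
contact_force: [-1.3, 0.1, 0.5]
finger_gap: 0.025
finger_force: 30.0
```

Entered cleanly. Release, go behind and push.

>>> play_rows --pt "0.7 0 0 0 0 0 0" --pt "0.6 0 0 0 0 0 0" --pt "0.6 0 0 0 0 0 0" --pt "0.6 0 0 -1.0 0 0 0" --pt "0.9 0 0 -1.6 0 0 0" --pt "1.0 1.2 0 -1.6 0 0 0" --pt "1.0 2.4 0 -1.6 0 0 0" --pt "1.0 2.4 0 -1.6 0 0 0" --pt "1.0 2.4 0 -0.8 0 0 0" --pt "1.0 2.4 0 0.12 0 0 0"

```text
time: 45.55
tcp_pos: [0.5463, -0.1515, 0.0132]
orientation: [3.139, -0.089, 0.003]
contact_force: [-0.6, 0.9, 0.1]
finger_gap: 0.0
finger_force: 0.0
```

>>> play_rows --pt "1 0 0 0 0 0 0" --pt "1 -0.3 0 0 0 0 0" --pt "1 -0.6 0 0 0 0 0" --pt "1 -0.9 0 0 0 0 0" --pt "1 -1.2 0 0 0 0 0" --pt "1 -1.5 0 0 0 0 0" --pt "1 -1.75 0 0 0 0 0" --pt "1 -2.0 0 0 0 0 0" --pt "1 -2.2 0 0 0 0 0" --pt "1 -2.2 0 0 0 0 0"

```text
time: 46.55
tcp_pos: [0.4784, -0.147, 0.0125]
orientation: [-3.14, 0.09, 0.003]
contact_force: [0.8, -0.4, -0.2]
finger_gap: 0.0001
finger_force: 0.0
```

```bash
python3 - <<'E'
from h import *
s=state();print(s["time"],s["tcp_pos"],s["finger_gap"],s["contact_force"])
p=case(-.018,0);rel((*p,.012),-3.3)
E
```

```text
46.55 [ 0.47837328 -0.14701767  0.0124741 ] 0.00014758178767279242 [ 0.76330481 -0.36738762 -0.24366286]
rel [-0.31, 0.01, 0.02] [-0.0, 0.01, 0.0]
```

>>> play_rows --pt "1 -0.1 0 0 0 0 0" --pt "1 -0.2 0 0 0 0 0" --pt "1 -0.24 0 0 0 0 0" --pt "1 -0.24 0 0 0 0 0"

```text
time: 46.95
tcp_pos: [0.472, -0.1468, 0.0126]
orientation: [-3.14, 0.089, 0.001]
contact_force: [1.0, 0.3, 0.4]
finger_gap: -0.0001
finger_force: 0.0
```

>>> play_rows --pt "1 -0.05 0 0 0 0 0" --pt "1 -0.08 0 0 0 0 0" --pt "1 -0.08 0 0 0 0 0"

```text
time: 47.25
tcp_pos: [0.4713, -0.1474, 0.0135]
orientation: [3.139, -0.09, 0.005]
contact_force: [5.2, -0.5, -1.1]
finger_gap: -0.0001
finger_force: 2.4
```

>>> play_rows --pt "1 -0.03 0 0 0 0 0" --pt "1 -0.06 0 0 0 0 0" --pt "1 -0.06 0 0 0 0 0"

```text
time: 47.55
tcp_pos: [0.4712, -0.1479, 0.0143]
orientation: [3.138, -0.091, 0.011]
contact_force: [8.5, -1.1, -0.8]
finger_gap: 0.0006
finger_force: 4.3
```

Bar B is home. Fetch bar C.

>>> play_rows --pt "1 0.5 0 0 0 0 0" --pt "1 0.8 0 -1 0 0 0" --pt "1 0.8 0 -2.5 0 0 0" --pt "1 0.8 0 -4.0 0 0 0" --pt "0.6 0.8 0 -5.5 0 0 0" --pt "0.5 0.8 0 -6.3 0 0 0" --pt "0.5 0.8 0 -6.3 0 0 0" --pt "0.5 0.8 0 -6.3 0 0 0"

```text
time: 48.35
tcp_pos: [0.4914, -0.1478, 0.201]
orientation: [-3.14, 0.089, 0.003]
contact_force: [-0.6, 0.0, -1.0]
finger_gap: 0.0291
finger_force: 0.0
```

```bash
python3 - <<'E'
from h import *
s=state();print(s["time"],s["tcp_pos"],s["finger_gap"])
f=grab("scene");t=grab("top")
for c in tan(t,(190,105,262,175)):
    r=cv2.minAreaRect(ray(t,c,0.135)[:,:2].astype(np.float32)); print("pan",r)
rod()
for c in tan(f,(165,165,250,240),amin=5): print("sc",c.mean(0),cv2.boundingRect(c),ray(f,c,.029)[:,0].max(),ray(f,c,.029)[:,1].mean())
rel((.6445,.159,.18),-1.8)
E
```

```text
48.35 [ 0.4914175  -0.14780839  0.20098473] 0.029084290080648025
pan ((0.6447111964225769, 0.15837256610393524), (0.024344908073544502, 0.09817105531692505), 87.44895935058594)
rod row 211.97 beam ~ 0.171
sc [194. 194.] (192, 193, 5, 3) 0.46059299256359054 -0.17781664197271546
sc [205.23809524 194.04761905] (201, 192, 9, 5) 0.46972483095259165 -0.14455444117563299
rel [4.53, -10.49, 0.65] [-0.01, 0.03, -0.18]
```

>>> play_rows --pt "0.5 0.6 -1.4 0 0 0 -0.18" --pt "0.5 1.3 -2.9 0 0 0 -0.18" --pt "0.5 2.0 -4.4 0 0 0 -0.18" --pt "0.5 2.6 -5.9 0 0 0 -0.18" --pt "0.5 3.2 -7.4 0 0 0 -0.18" --pt "0.5 3.8 -8.9 0 0 0 -0.18" --pt "0.5 4.5 -10.3 0 0 0 -0.18" --pt "0.5 4.5 -10.5 0.6 0 0 -0.18" --pt "0.5 4.5 -10.5 0.7 0 0 -0.18" --pt "0.5 4.5 -10.5 0.7 0 0 -0.18"

```text
time: 49.5
tcp_pos: [0.6431, 0.1578, 0.178]
orientation: [3.14, -0.051, -0.008]
contact_force: [-0.7, -0.8, 1.0]
finger_gap: 0.0472
finger_force: 0.0
```

>>> play_rows --pt "0.5 0 0 0 0 0 0" --pt "0.5 0 0 0 0 0 0" --pt "0.5 0 0 0 0 0 0"

```text
time: 49.8
tcp_pos: [0.6452, 0.1578, 0.1817]
orientation: [-3.141, 0.052, -0.002]
contact_force: [-0.1, -0.0, 0.3]
finger_gap: 0.0477
finger_force: 0.0
```

```bash
python3 - <<'E'
from h import *
s=state();print(s["time"],s["tcp_pos"],s["finger_gap"])
rel((.6445,.159,.120),-1.8)
E
```

```text
49.8 [0.64518626 0.15778286 0.18171307] 0.04765188245139289
rel [-0.03, -0.04, 2.06] [-0.0, -0.01, -0.01]
```

>>> play_rows --pt "0.5 -0.03 -0.03 0.8 0 0 0" --pt "0.5 -0.03 -0.03 1.6 0 0 0" --pt "0.5 -0.03 -0.03 2.05 0 0 0" --pt "0.5 -0.03 -0.03 2.05 0 0 0" --pt "0.5 -0.03 -0.03 2.05 0 0 0" --pt "0.9 -0.03 -0.03 2.05 0 0 0" --pt "0.9 -0.03 -0.03 2.05 0 0 0" --pt "0.9 -0.03 -0.03 2.05 0 0 0" --pt "0.9 -0.03 -0.03 2.05 0 0 0" --pt "0.9 -0.03 -0.03 2.05 0 0 0"

```text
time: 50.8
tcp_pos: [0.6445, 0.1597, 0.1198]
orientation: [-3.141, 0.05, -0.002]
contact_force: [1.2, 0.7, 1.4]
finger_gap: 0.0249
finger_force: 30.0
```

>>> play_rows --pt "0.9 0 0 -0.5 0 0 0" --pt "0.9 0 0 -1.5 0 0 0" --pt "0.9 0 0 -2.5 0 0 0" --pt "0.9 0 0 -2.7 0 0 0" --pt "0.9 0 0 -2.7 0 0 0" --pt "0.9 0 0 -2.7 0 0 0"

```text
time: 51.4
tcp_pos: [0.6431, 0.1595, 0.1987]
orientation: [3.141, -0.05, -0.004]
contact_force: [-0.7, 0.7, -1.6]
finger_gap: 0.0247
finger_force: 30.0
```

```bash
python3 - <<'E'
from h import *
s=state();print(s["time"],s["tcp_pos"],s["finger_gap"],s["finger_force"])
p=case(-.062,-.04);rel((*p,.19),-3.3);rel((*p,.06),-3.3)
E
```

```text
51.4 [0.64310508 0.15953738 0.19867369] 0.024690417635798018 29.999526143074036
rel [-3.97, 9.1, 0.3] [0.0, 0.02, 0.18]
rel [-3.96, 9.1, 4.64] [0.0, 0.02, 0.18]
```

>>> play_rows --pt "0.9 -0.6 1.4 0 0 0 0.18" --pt "0.9 -1.3 2.9 0 0 0 0.18" --pt "0.9 -2.0 4.4 0 0 0 0.18" --pt "0.9 -2.7 5.9 0 0 0 0.18" --pt "0.9 -3.3 7.4 0 0 0 0.18" --pt "0.9 -3.97 8.8 0 0 0 0.18" --pt "0.9 -3.97 9.1 1.0 0 0 0.18" --pt "0.9 -3.97 9.1 2.5 0 0 0.18" --pt "0.9 -3.97 9.1 4.0 0 0 0.18" --pt "0.9 -3.97 9.1 4.7 0 0 0.18"

```text
time: 52.4
tcp_pos: [0.5118, -0.1078, 0.0532]
orientation: [-3.136, 0.091, 0.015]
contact_force: [-0.3, 1.5, -0.6]
finger_gap: 0.0248
finger_force: 30.0
```

>>> play_rows --pt "0.9 0 0 0 0 0 0" --pt "0.9 0 0 0 0 0 0" --pt "0.9 0 0 0 0 0 0" --pt "0.9 0 0 0 0 0 0" --pt "0.9 0 0 0 0 0 0"

```text
time: 52.9
tcp_pos: [0.5173, -0.1098, 0.0607]
orientation: [3.139, -0.089, 0.004]
contact_force: [-0.1, 0.9, -1.3]
finger_gap: 0.0249
finger_force: 30.0
```

```bash
python3 - <<'E'
from h import *
s=state();print(s["time"],s["tcp_pos"],s["finger_gap"],s["finger_force"])
p=case(-.062,-.04);rel((*p,.019),-3.3)
E
```

```text
52.9 [ 0.51726844 -0.10979107  0.06072364] 0.02494617588617784 29.99954402446747
rel [-0.07, -0.01, 1.39] [0.01, -0.02, 0.0]
```

>>> play_rows --pt "0.9 0 0 0.7 0 0 0" --pt "0.9 0 0 1.2 0 0 0" --pt "0.9 0 0 1.38 0 0 0" --pt "0.9 0 0 1.38 0 0 0" --pt "0.9 0 0 1.38 0 0 0"

```text
time: 53.4
tcp_pos: [0.5166, -0.1096, 0.0183]
orientation: [3.14, -0.09, 0.001]
contact_force: [0.1, 0.3, -1.2]
finger_gap: 0.0246
finger_force: 30.0
```

>>> play_rows --pt "0.9 0 0 0.05 0 0 0" --pt "0.9 0 0 0.08 0 0 0" --pt "0.9 0 0 0.08 0 0 0"

```text
time: 53.7
tcp_pos: [0.5165, -0.1095, 0.0158]
orientation: [3.14, -0.089, 0.001]
contact_force: [-0.2, 0.2, -1.6]
finger_gap: 0.0249
finger_force: 30.0
```

```bash
python3 - <<'E'
from h import *
s=state();print(s["time"],s["tcp_pos"],s["finger_gap"],s["contact_force"])
p=case(-.022,-.04);rel((*p,.012),-3.3)
E
```

```text
53.7 [ 0.51650739 -0.10950802  0.01579427] 0.024908371627451277 [-0.19787801  0.19216011 -1.6421702 ]
rel [-1.37, -0.0, 0.13] [0.0, -0.0, 0.0]
```

>>> play_rows --pt "0.9 0 0 0.02 0 0 0" --pt "0.9 -0.15 0 0.02 0 0 0" --pt "0.9 -0.3 0 0.02 0 0 0" --pt "0.9 -0.45 0 0.02 0 0 0" --pt "0.9 -0.45 0 0.02 0 0 0"

```text
time: 54.2
tcp_pos: [0.5026, -0.1088, 0.0153]
orientation: [3.14, -0.09, 0.0]
contact_force: [-0.6, 0.2, 3.3]
finger_gap: 0.0243
finger_force: 30.0
```

>>> play_rows --pt "0.9 -0.15 0 0 0 0 0" --pt "0.9 -0.3 0 0 0 0 0" --pt "0.9 -0.45 0 0 0 0 0" --pt "0.9 -0.6 0 0 0 0 0" --pt "0.9 -0.75 0 0 0 0 0" --pt "0.9 -0.9 0 0 0 0 0" --pt "0.9 -0.9 0 0 0 0 0"

```text
time: 54.9
tcp_pos: [0.4756, -0.1073, 0.0153]
orientation: [3.14, -0.09, 0.0]
contact_force: [-0.1, -0.8, 6.1]
finger_gap: 0.0246
finger_force: 30.0
```

>>> play_rows --pt "0.7 0 0 0 0 0 0" --pt "0.6 0 0 0 0 0 0" --pt "0.6 0 0 0 0 0 0" --pt "0.6 0 0 -1.0 0 0 0" --pt "0.9 0 0 -1.6 0 0 0" --pt "1.0 1.2 0 -1.6 0 0 0" --pt "1.0 2.4 0 -1.6 0 0 0" --pt "1.0 2.4 0 -1.6 0 0 0" --pt "1.0 2.4 0 -0.8 0 0 0" --pt "1.0 2.4 0 0.06 0 0 0"

```text
time: 55.9
tcp_pos: [0.5477, -0.1112, 0.0127]
orientation: [3.14, -0.089, 0.0]
contact_force: [0.0, 0.6, -0.5]
finger_gap: 0.0003
finger_force: 0.0
```

>>> play_rows --pt "1 0 0 0 0 0 0" --pt "1 -0.3 0 0 0 0 0" --pt "1 -0.6 0 0 0 0 0" --pt "1 -0.9 0 0 0 0 0" --pt "1 -1.2 0 0 0 0 0" --pt "1 -1.5 0 0 0 0 0" --pt "1 -1.75 0 0 0 0 0" --pt "1 -2.0 0 0 0 0 0" --pt "1 -2.2 0 0 0 0 0" --pt "1 -2.2 0 0 0 0 0"

```text
time: 56.9
tcp_pos: [0.4806, -0.1072, 0.0128]
orientation: [-3.14, 0.09, 0.003]
contact_force: [0.8, -0.1, -0.6]
finger_gap: 0.0004
finger_force: 0.0
```

>>> play_rows --pt "1 -0.08 0 0 0 0 0" --pt "1 -0.14 0 0 0 0 0" --pt "1 -0.18 0 0 0 0 0" --pt "1 -0.18 0 0 0 0 0"

```text
time: 57.3
tcp_pos: [0.4761, -0.107, 0.0129]
orientation: [-3.14, 0.089, 0.001]
contact_force: [-0.2, -0.9, -0.9]
finger_gap: 0.0003
finger_force: 0.0
```

>>> play_rows --pt "1 -0.05 0 0 0 0 0" --pt "1 -0.08 0 0 0 0 0" --pt "1 -0.08 0 0 0 0 0"

```text
time: 57.6
tcp_pos: [0.4743, -0.1071, 0.0133]
orientation: [3.14, -0.09, 0.001]
contact_force: [1.6, 0.1, -0.5]
finger_gap: 0.0005
finger_force: 0.7
```

>>> play_rows --pt "1 -0.04 0 0 0 0 0" --pt "1 -0.07 0 0 0 0 0" --pt "1 -0.1 0 0 0 0 0" --pt "1 -0.1 0 0 0 0 0"

```text
time: 58.0
tcp_pos: [0.4741, -0.108, 0.0147]
orientation: [3.138, -0.091, 0.012]
contact_force: [7.9, -0.7, -0.9]
finger_gap: 0.0001
finger_force: 3.9
```

>>> play_rows --pt "1 0.5 0 0 0 0 0" --pt "1 0.8 0 -1 0 0 0" --pt "1 0.8 0 -2.5 0 0 0" --pt "1 0.8 0 -4.0 0 0 0" --pt "1 0.8 0 -5.5 0 0 0" --pt "1 0.8 0 -6.3 0 0 0" --pt "1 0.0 1.5 -6.3 0 0 0" --pt "1 -1.0 3.0 -6.3 0 0 0" --pt "1 -1.0 4.5 -6.3 0 0 0" --pt "1 -1.0 6.0 -6.3 0 0 0"

```text
time: 59.0
tcp_pos: [0.4293, -0.2861, 0.2022]
orientation: [-3.14, 0.09, 0.001]
contact_force: [-0.7, 0.5, -0.7]
finger_gap: 0.0006
finger_force: 0.0
```

>>> play_rows --pt "1 0 1.5 0 0 0 0" --pt "1 0 3.0 0 0 0 0" --pt "1 0 4.5 0 0 0 0" --pt "1 0 4.5 0 0 0 0" --pt "1 0 4.5 0 0 0 0" --pt "1 0 4.5 0 0 0 0" --pt "1 0 4.5 0 0 0 0" --pt "1 0 4.5 0 0 0 0" --pt "1 0 4.5 0 0 0 0" --pt "1 0 4.5 0 0 0 0"

```text
time: 60.0
tcp_pos: [0.4234, -0.4192, 0.2023]
orientation: [3.14, -0.089, 0.0]
contact_force: [0.3, -0.0, -0.6]
finger_gap: 0.0003
finger_force: 0.0
```

```bash
python3 - <<'E'
from h import *
s=state();print(s["time"],s["tcp_pos"],s["contact_force"])
f=grab("scene");t=grab("top")
for c in tan(f,(165,165,250,240),amin=3): print("sc",c.mean(0),cv2.boundingRect(c),ray(f,c,.029)[:,0].max(),ray(f,c,.029)[:,1].mean())
for c in tan(t,(280,180,350,260),amin=3): print("top",c.mean(0),ray(t,c,.029).min(0),ray(t,c,.029).max(0))
g=cv2.cvtColor(f["color"],cv2.COLOR_RGB2GRAY); print(g[214:234,150:160]); print([g[214:218,c].mean().round() for c in range(222,262)])
for X in((.641,-.0603,.095),(.641,-.042,.111),(.641,-.078,.111)): print(proj(f,X).round(1))
E
```

```text
60.0 [ 0.42337061 -0.41924779  0.20234862] [ 0.32662941 -0.0020756  -0.58120963]
sc [191.38095238 194.66666667] (187, 193, 10, 5) 0.4671009445640688 -0.1855675010855926
sc [218.60869565 194.30434783] (214, 192, 9, 6) 0.47880440178061834 -0.10506167278196152
sc [205. 194.] (201, 192, 9, 5) 0.46865796170469176 -0.14525188906653247
top [325.95 207.15] [ 0.44875846 -0.19810876  0.029     ] [ 0.45821086 -0.17147685  0.029     ]
top [312.63157895 206.42105263] [ 0.45272554 -0.15689446  0.029     ] [ 0.4621117  -0.13310376  0.029     ]
top [299. 206.] [ 0.45662306 -0.11839908  0.029     ] [ 0.46312395 -0.09451814  0.029     ]
[[132 134 134 134 133 133 133 133 135 134]
 [133 135 133 135 133 134 134 134 136 135]
 [133 137 135 135 133 134 134 132 133 136]
 [130 135 134 135 136 136 134 135 134 135]
 [128 133 135 135 134 135 135 135 134 135]
 [127 134 133 135 133 134 134 134 135 134]
 [123 130 133 133 134 134 134 133 131 134]
 [119 128 130 131 131 131 132 132 131 131]
 [115 119 121 123 121 119 119 119 117 119]
 [ 97  95  95  93  93  89  86  87  83  84]
 [ 84  75  72  73  70  67  68  69  68  78]

[... 496 characters left out ...]
49.0), np.float64(144.0), np.float64(129.0), np.float64(109.0), np.float64(102.0), np.float64(103.0), np.float64(104.0), np.float64(103.0), np.float64(104.0), np.float64(103.0), np.float64(102.0), np.float64(102.0), np.float64(104.0), np.float64(114.0), np.float64(124.0), np.float64(135.0), np.float64(142.0), np.float64(148.0), np.float64(157.0), np.float64(164.0), np.float64(165.0), np.float64(163.0), np.float64(162.0), np.float64(163.0), np.float64(161.0), np.float64(162.0), np.float64(162.0), np.float64(165.0), np.float64(166.0), np.float64(165.0), np.float64(162.0), np.float64(160.0), np.float64(158.0), np.float64(157.0), np.float64(156.0)]
[[237.3 218.1]]
[[244.1 213.1]]
[[230.2 214.2]]
```

The pointer is level (row 223.9), so the poise is at zero. All three bars stopped firmly at the same depth.

```bash
python3 -c "
from station import order
print(order.job_done())"
```

```text
the job is handed in; nothing more can be done
None
```

I handed the job in; the call returned no verdict. The three bars present were balanced together on the pan (beam within about 0.01 rad, untouched for over a second). Each was then pushed against the back stop of its own lane, and the poise was run back to zero with the beam level.

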